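# Gauge a rolled brass bar on the bench micrometer

## Task

Check the brass bar's thickness on the blue bench micrometer: take it from the stock rack and lay it flat on the micrometer's sloping table, right down against the front ledge and under the raised spindle. Then close the spindle on it by turning the ratchet at the top of the thimble clockwise, never forcing it, until the ratchet has slipped on it for a good quarter turn, and stop before it has slipped more than half a turn. Take your hand off with the bar left clamped for the reading, and leave the other bars and tools where they are.

Things in the scene. Friction and masses are not known exactly. Their poses are not given: they have to be found in the camera images.
- brass_bar: yellow rolled brass bar, 150 mm long (its y), 25 mm wide (its x), 8 mm thick (its z), about 0.26 kg; origin at the centre of its underside. It lies across the stock rack with two other bars of the same size, in any of the three places, its underside 30 mm above the bench.
- rack: fixed wooden stock rack: two dark rails along its x, 30 mm high. The bars lie across them along its y, 62 mm between bar centres. The rails' outer sides are 39 mm from the rack's middle, so both bar ends overhang them by 36 mm, above a 6 mm floor board (45 mm either side of the middle) and the bench. Origin: centre of its underside.
- copper_bar: reddish copper bar of the same size, on the same rack; leave it. Origin at the centre of its underside.
- silver_bar: pale silver bar of the same size, on the same rack; leave it. Origin at the centre of its underside.
- anvil: sloping steel table of the micrometer. Origin: on its top face, under the spindle's axis. z: square to the face, along the spindle's axis, leaning 30 deg from vertical towards the front; x: up the slope to the back; y: level, along the ledge. Face: x -13 to 49, y -50 to 50 mm. Front ledge: 5 mm high, inner face at x = -13 mm, so a 25 mm bar lying against it is centred under the spindle.
- gauge: the blue bench micrometer's fixed stand, 200 by 110 mm, its front roughly to the robot; origin under it, 115 mm below the anvil's origin; x to its back. In the anvil's axes, a column (x 50 to 84, 34 mm wide) carries an arm (x -16 to 84, y -17 to 17, z 47 to 77 mm) over the table; front and sides are open. Thimble: 28 mm across, z 84 to 120 mm; ratchet above it.
- spindle: steel measuring spindle, 11 mm in diameter; origin at the centre of its lower (measuring) face. At the start this is 12 to 16 mm above the table face. It slides along the anvil's z without rotating; turning the thimble clockwise (seen from above its end) lowers it 10 mm per full turn, and it stays where it is left.
- ratchet (a joint): slip of the dark knurled ratchet relative to the thimble, rad, 0 at the start; grows clockwise as seen from above. Turning the ratchet turns the silver thimble too (about 0.03 N m), until the spindle is stopped by the work; then the ratchet slips, at about 0.05 N m, and leaves the work held with about 12 N. Turned the other way it opens the spindle again.
- ratchet_grip (a point): point on the ratchet's axis at a good height to grip, 148 mm along the anvil's z from the anvil's origin. The ratchet is a 24 mm cylinder whose top is 16 mm above this point and whose lower end is 26 mm below it, along the axis leaning 30 degrees. It does not move along its axis as it turns.
- orange_box: small open orange box, 56 mm square, 38 mm high, between the robot and the work; leave it. Origin at the centre of its underside.
- hammer: hammer with a pale wooden handle, 260 mm long, lying on the bench; leave it. Origin at the middle of its length, on its underside.
- ring_mandrel: steel ring mandrel, 200 mm tall, upright on a round wooden foot of 76 mm; leave it. Origin at the centre of its underside.
- ring_clamp: wooden ring clamp with a brass band, 130 mm long, 27 mm high, lying on the bench; leave it. Origin at the centre of its underside.
- wax_block: green wax block, 80 by 42 by 26 mm, lying on the bench; leave it. Origin at the centre of its underside.
- file: file with a wooden handle, 240 mm long, 22 mm high, lying on the bench; leave it. Origin on its underside, near the handle end of the blade.
Not all that is in view belongs to the job. What is shaped like the brass_bar but red is not meant.

How it is judged:
On the way, in this order (a step that is already met when the one before it is completed fails the run):
1. the brass bar lies flat on the sloping table, against the ledge, under the spindle that is still clear of it (z of brass_bar in the frame of anvil between -0.0025 and 0.0025 m and x of brass_bar in the frame of anvil between -0.0035 and 0.0035 m and y of brass_bar in the frame of anvil between -0.06 and 0.06 m and angle between the z axis of brass_bar and the z axis of anvil, either way round below 0.06 rad and angle between the y axis of brass_bar and the y axis of anvil, either way round below 0.08 rad and contact force between spindle and brass_bar below 0.5 N), for 0.2 s.
2. the spindle is closed on the bar and the ratchet has slipped on it (value of joint ratchet above 1.2 rad and contact force between spindle and brass_bar above 4 N), for 0.1 s.
At the end, for the whole second after the job is handed in: Brass bar at rest and flat on the sloping table (2.5 mm, 3.4 deg), against the ledge (3.5 mm, 4.6 deg), its middle within 60 mm of the spindle, which clamps it with over 4 N; ratchet slip 1.2 to 3.4 rad; other bars within 15 mm, box and tools within 20 mm of their starts (all of step 2 and z of brass_bar in the frame of anvil between -0.0025 and 0.0025 m and x of brass_bar in the frame of anvil between -0.0035 and 0.0035 m and y of brass_bar in the frame of anvil between -0.06 and 0.06 m and angle between the z axis of brass_bar and the z axis of anvil, either way round below 0.06 rad and angle between the y axis of brass_bar and the y axis of anvil, either way round below 0.08 rad and value of joint ratchet below 3.4 rad and linear speed of brass_bar below 0.01 m/s and distance of each of copper_bar, silver_bar from where it was at the start of the episode below 0.015 m and distance of each of orange_box, hammer, ring_mandrel, ring_clamp, wax_block, file from where it was at the start of the episode below 0.02 m); the robot touches nothing.
It fails at once if the brass bar is squeezed by the spindle with more than 30 N (the thimble is forced instead of the ratchet) (contact force between spindle and brass_bar above 30 N).
It fails at once if the ratchet is run on for more than half a turn of slip (value of joint ratchet above 3.4 rad).
It fails at once if another bar, the box or a tool is disturbed (distance of any of copper_bar, silver_bar from where it was at the start of the episode above 0.015 m or distance of any of orange_box, hammer, ring_mandrel, ring_clamp, wax_block, file from where it was at the start of the episode above 0.02 m).
It also fails if it takes over 70 s, if anything falls off the work surface, if the arm or the gripper's body presses on something with over 40 N, if the wrist force passes 120 N, or if a joint passes its speed limit or range.

## Robot

A 6-joint arm with a two-finger parallel gripper is mounted at the origin on the work surface. World frame = base frame: x ahead of the robot, y to its left, z up, the work surface at z = 0. Lengths are in m, angles in rad, forces in N, time in s.
With the tool pointing down it reaches from about 0.225 to 0.875 m from the base axis. Payload 3.4 kg.
Tool frame: the origin (TCP) lies between the finger pads; the fingertips stand 25 mm ahead of it and the grasp point (between the pads) lies 6 mm ahead of it; z points along the fingers, y is the line along which they close (so a half turn about z gives the same grasp; the last joint's range is limited). The gripper opens to 85 mm and grips with 20 to 120 N. Pads are 22 mm wide; open, the fingers measure 114 mm over their backs; the gripper's body (76 mm by 85 mm) begins 54 mm behind the grasp point. The pads swing forward as they close: fully open they stand 13 mm farther back than shut.
Start: joints at [-1.381, 0.276, 1.505, -0, 1.361, -0.121], TCP at [0.176, -0.547, 0.256] pointing down, gripper open.
Joint ranges: [-2.89, 2.89], [-0.75, 2.08], [0.22, 2.7], [-1.18, 4.32], [0.11, 2.71], [-2.7, 2.7]. Speed limits (rad/s): [2.57, 2.57, 3.14, 3.14, 3.14, 3.14].

## Interface

Orientations are given as a unit quaternion [w, x, y, z].
In Python, from rig import manip, cams, ticket gives the robot as it stands.
- The arm moves only by the tool step_arm, never from a script. Its argument "increments" is a list of rows, each an object with "dp": the shift along the world's x, y, z each as a share of 0.2 m, from -1 to 1, a list of three; "yaw": the turn about the world's z as a share of 0.15 rad, from -1 to 1; "grip": the opening, from 0 (shut) to 1 (fully open). In form: [{"dp": [tx, ty, tz], "yaw": yaw, "grip": grip}, ...]. A call has 1 to 5 rows; each row shifts and turns the commanded pose from where the row before left it; what a row does not reach is not made up. A row lasts 1/8 s, in which the tool goes at most 62.5 mm and 10.7 degrees, less where a joint would pass 70% of its speed; a pose out of reach is approached as far as the arm can. A call with a number of a shift or a turn outside -1 to 1 is refused whole. A call with a gripper value outside its range is refused whole. The fingers move at their own pace and stop on an object; "squeeze" is the grip in N (left out, the last holds). Time passes only in rows, so rows that do not move let the fingers close. It gives the time, the measured TCP pose, the force, the opening and the grip force at its end, in the units of the state.
- manip.get_state(): the state, without advancing time (a new reading comes with each control period).
- cams.get_image(name): name is "scene" or "top"; returns the picture (384x512x3 uint8, blue, green, red); there is no depth.
- cams.get_calibration(name): a dict with "fx", "fy", "cx", "cy" (pixels), "extrinsics" (4x4, takes a point from camera to world coordinates). Camera axes: x right, y up, looking along -z (the intrinsics and any distortion apply to the point x, -y, -z); pixel columns grow to the right and rows downward; lengths in m; the calibration is good to about 2 mm. A picture is of the moment at which its call begins. get_calibration takes no time and is no camera call.
- ticket.sign_off(): hands the job in; it is judged then, once.
The state is a dict: "clock": time; "qpos": joint angles; "qd": joint speeds; "effort": joint torques, N m; "position": TCP position; "ee_rot": TCP orientation; "contact_force": force on the tool from outside, world axes, zero at the start; "moment": the same for the moment, N m; "width": finger opening in m; "gripper_force": force on a finger pad.
Only numpy, scipy, OpenCV 4.12 (cv2) and the standard library are available. Lean on these libraries where they do the work, as an engineer would, in place of code of your own. Each camera call takes 0.05 s, during which the arm holds its last target. There are 200 camera calls.

## Working session

There is one attempt and no reset: what is moved stays moved. The work goes in short steps, Python scripts to look and compute and a tool call to move; the robot and the scene stay as the last step left them, time stands still between calls to the robot, and variables do not carry over. Pictures are saved under pics/ and viewed, at most 10 in all, crops included, and the job is handed in when it is done.

Besides the shell and the picture viewer there is one more tool, called after "Call:" by a JSON object that holds its "name" and its "arguments". step_arm: Moves the arm, as the interface text tells. Shift numbers are shares of 0.2 m and turn numbers shares of 0.15 rad, none past 1 either way. Its arguments: {"type":"object","properties":{"increments":{"type":"array"},"squeeze":{"type":"number"}},"required":["increments"]}

```bash
mkdir -p pics; cat > h.py <<'E'
import numpy as np, cv2
from rig import manip, cams, ticket
def look(n,f=None):
    im=np.array(cams.get_image(n))
    if f: cv2.imwrite('pics/'+f,im)
    return im
def ray(n,uv):
    c=cams.get_calibration(n);E=np.array(c['extrinsics'])
    d=np.array([(uv[0]-c['cx'])/c['fx'],-(uv[1]-c['cy'])/c['fy'],-1.])
    return E[:3,3],E[:3,:3]@d
def onz(n,uv,z):
    o,d=ray(n,uv);return o+d*(z-o[2])/d[2]
def tri(a,b):
    o1,d1=ray('scene',a);o2,d2=ray('top',b)
    s=np.linalg.lstsq(np.c_[d1,-d2],o2-o1,rcond=None)[0]
    p,q=o1+d1*s[0],o2+d2*s[1];return (p+q)/2,np.linalg.norm(p-q)
def proj(n,P):
    c=cams.get_calibration(n);E=np.array(c['extrinsics'])
    p=E[:3,:3].T@(np.array(P)-E[:3,3]);return np.array([c['cx']-c['fx']*p[0]/p[2],c['cy']+c['fy']*p[1]/p[2]])
E
python3 - <<'E'
from h import *
for n in('scene','top'):
    look(n,n+'0.png'); print(cams.get_calibration(n))
print(manip.get_state())
E
```

```text
{'fx': 445.1788116230735, 'fy': 445.1788116230735, 'cx': 251.39792087939838, 'cy': 190.7307284408597, 'extrinsics': array([[-0.11261959, -0.76073784,  0.63921418,  1.57497318],
       [ 0.9935565 , -0.07796695,  0.08225962,  0.09729982],
       [-0.01274043,  0.64435944,  0.76461663,  1.39689519],
       [ 0.        ,  0.        ,  0.        ,  1.        ]])}
{'fx': 369.65004359240106, 'fy': 369.65004359240106, 'cx': 255.49855496930357, 'cy': 191.59804256973464, 'extrinsics': array([[-0.00535171,  0.98333308, -0.18173447,  0.32866402],
       [-0.99995187, -0.00376792,  0.00905899, -0.04978734],
       [ 0.00822324,  0.1817742 ,  0.98330591,  1.47315683],
       [ 0.        ,  0.        ,  0.        ,  1.        ]])}
{'clock': 0.1, 'qpos': array([-1.38098050e+00,  2.76526723e-01,  1.50604308e+00,  3.77739467e-05,
        1.36069665e+00, -1.21006546e-01]), 'qd': array([-0.00141713, -0.0001854 , -0.00164131,  0.00066085, -0.0006612 ,
        0.00070059]), 'effort': array([ 1.22260601e-03, -4.17699301e+01, -2.46404994e+01, -1.69495206e-04,
        5.86476963e-03,  1.05318020e-05]), 'position': array([ 0.17577771, -0.54700606,  0.25551448]), 'ee_rot': array([-8.37038582e-04,  9.87948234e-01,  1.54782381e-01, -1.03300939e-05]), 'contact_force': array([-0.0721366 , -0.02831986, -0.77986733]), 'moment': array([-0.06262638,  0.00244178, -0.02325561]), 'gripper_force': 0.0, 'width': 0.08532717446568751}
```

View pics/scene0.png

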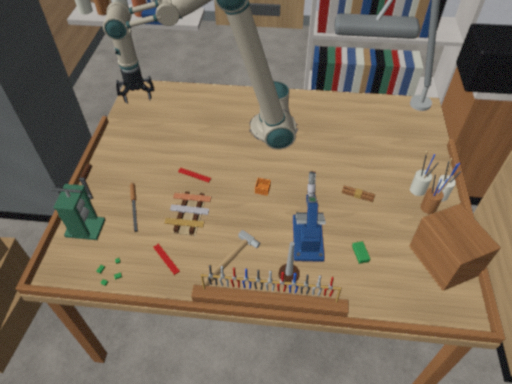

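View pics/top0.png

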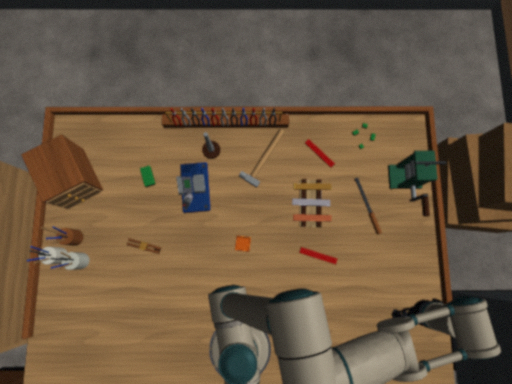

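```bash
cat > m.py <<'E'
from h import *
def mask(im,lo,hi,roi):
    h=cv2.inRange(cv2.cvtColor(im,cv2.COLOR_BGR2HSV),lo,hi);m=np.zeros_like(h);x0,y0,x1,y1=roi;m[y0:y1,x0:x1]=h[y0:y1,x0:x1];return m
def rect(m):
    c=max(cv2.findContours(m,0,2)[0],key=cv2.contourArea);return cv2.minAreaRect(c),c
E
python3 - <<'E'
from m import *
s=cv2.imread('pics/scene0.png');t=cv2.imread('pics/top0.png')
for n,im,roi in(('scene',s,(155,210,215,240)),('top',t,(285,172,340,196))):
    m=mask(im,(18,110,90),(32,255,255),roi);(r,c)=rect(m);b=cv2.boxPoints(r)
    print(n,r,[onz(n,p,.038 if 1 else 0).round(4).tolist() for p in b],onz(n,r[0],.038).round(4))
for n,im,roi in(('scene',s,(280,160,340,270)),('top',t,(165,150,225,225))):
    m=mask(im,(100,120,40),(130,255,255),roi);r,c=rect(m);b=cv2.boxPoints(r)
    print(n,r,[onz(n,p,.0).round(3).tolist() for p in b])
a=cv2.resize(s[160:270,275:345],None,fx=5,fy=5,interpolation=cv2.INTER_CUBIC);b=cv2.resize(t[150:220,165:225],None,fx=6,fy=6,interpolation=cv2.INTER_CUBIC)
o=np.zeros((560,760,3),np.uint8);o[:550,:350]=a;o[:420,360:720]=b;cv2.imwrite('pics/g.png',o)
E
```

```text
scene ((184.0157470703125, 221.83485412597656), (39.81982421875, 7.252896308898926), 5.44033145904541) [[0.6334, -0.3591, 0.038], [0.5999, -0.3646, 0.038], [0.6018, -0.2105, 0.038], [0.6351, -0.207, 0.038]] [ 0.6177 -0.2849  0.038 ]
top ((312.1763610839844, 186.2863311767578), (15.717421531677246, 37.940826416015625), 75.0685806274414) [[0.6257, -0.2073, 0.038], [0.665, -0.3546, 0.038], [0.6032, -0.3682, 0.038], [0.5646, -0.2218, 0.038]] [ 0.6145 -0.2878  0.038 ]
scene ((308.5, 231.5), (57.0, 29.0), 90.0) [[0.454, 0.124, 0.0], [0.442, 0.239, 0.0], [0.707, 0.242, 0.0], [0.718, 0.138, -0.0]]
top ((195.09054565429688, 187.06271362304688), (47.19822692871094, 25.422372817993164), 86.05481719970703) [[0.716, 0.242, 0.0], [0.723, 0.139, 0.0], [0.528, 0.122, 0.0], [0.521, 0.223, 0.0]]
```

View pics/g.png

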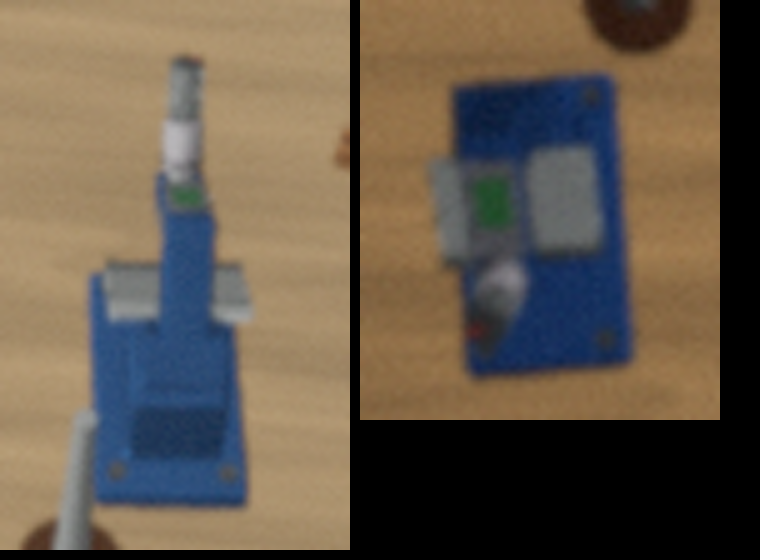

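```bash
python3 - <<'E'
from h import *
cr=lambda x,y:((x-360)/6+165,y/6+150); sc=lambda x,y:(x/5+275,y/5+160)
B=[cr(455,85),cr(612,75),cr(632,362),cr(470,377)]
for z in(0,.015,.03):
    P=np.array([onz('top',p,z) for p in B]);print(z,P[:,:2].round(3).tolist(),P.mean(0).round(3),np.linalg.norm(P[0]-P[3]),np.linalg.norm(P[0]-P[1]), np.arctan2(*(P[0]+P[1]-P[2]-P[3])[1::-1]))
print('ratchet top',tri(sc(188,62),cr(483,345)))
print('thimble top',tri(sc(182,122),cr(495,308)))
Q=[onz('top',cr(*p),z) for p,z in(((432,160),.1395),((596,148),.1395),((603,250),.1085),((443,265),.1085))]
print(np.round(Q,4))
S=[onz('scene',sc(*p),z) for p,z in(((106,300),.1395),((250,302),.1395))]
print(np.round(S,4))
print('basescene',[onz('scene',sc(*p),.015).round(3).tolist() for p in((96,498),(246,502))])
E
```

```text
0 [[0.717, 0.242], [0.723, 0.135], [0.525, 0.118], [0.516, 0.226]] [0.62 0.18 0.  ] 0.20162406630928142 0.10730715746014437 0.08325142771879526
0.015 [[0.713, 0.239], [0.719, 0.133], [0.523, 0.117], [0.514, 0.223]] [0.617 0.178 0.015] 0.19957108665181686 0.1062145328771838 0.08325142771879536
0.03 [[0.709, 0.236], [0.715, 0.131], [0.521, 0.115], [0.512, 0.22]] [0.614 0.176 0.03 ] 0.19751810699435232 0.1051219082942231 0.08325142771879555
ratchet top (array([0.50296106, 0.1757774 , 0.24039099]), np.float64(0.002892702183745549))
thimble top (array([0.52931451, 0.17550753, 0.20633164]), np.float64(0.002556457882294309))
[[0.6323 0.2273 0.1395]
 [0.6395 0.1267 0.1395]
 [0.5813 0.1251 0.1085]
 [0.5722 0.2247 0.1085]]
[[0.6407 0.1329 0.1395]
 [0.6321 0.2327 0.1395]]
basescene [[0.725, 0.138, 0.015], [0.717, 0.245, 0.015]]
```

```bash
cat > a.py <<'E'
from h import *
def anvil(p,O=(.593,.1775,.115),yaw=.08):
    c,s=np.cos(yaw),np.sin(yaw);k=np.pi/6
    X=np.array([c*np.cos(k),s*np.cos(k),np.sin(k)]);Y=np.array([-s,c,0]);Z=np.cross(X,Y)
    return np.array(O)+np.array(p)@np.array([X,Y,Z])
E
python3 - <<'E'
from a import *
s=cv2.imread('pics/scene0.png');t=cv2.imread('pics/top0.png')
k=10
a=cv2.resize(s[165:230,290:330],None,fx=k,fy=k,interpolation=cv2.INTER_CUBIC)[:600];b=cv2.resize(t[170:220,172:212],None,fx=k,fy=k,interpolation=cv2.INTER_CUBIC)
L=[]
for z,r in((164,12),(120,14),(84,14)):
    for q in np.linspace(0,2*np.pi,24,0): L.append((r*np.cos(q),r*np.sin(q),z))
for x in np.linspace(-13,49,7): L+=[(x,-50,0),(x,50,0)]
for y in range(-50,51,10): L+=[(49,y,0),(-13,y,0)]
L+=[(x,y,77) for x in(-16,84) for y in(-17,17)]
for p in L:
    P=anvil(np.array(p)/1000.)
    for n,im,o in(('scene',a,(290,165)),('top',b,(172,170))):
        u=(proj(n,P)-o+.5)*k; cv2.circle(im,tuple(int(v) for v in u),2,(0,255,255),-1)
o=np.zeros((600,800,3),np.uint8);o[:,:400]=a;o[:500,400:]=b;cv2.imwrite('pics/g2.png',o)
E
```

```text
(no output)
```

View pics/g2.png

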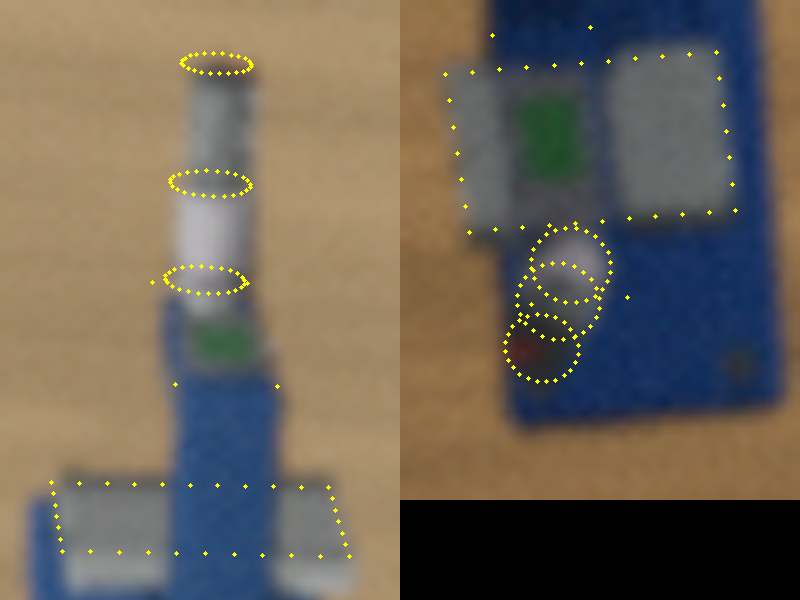

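```bash
python3 - <<'E'
from m import *
D={'scene':dict(br=((18,110,90),(32,255,255),(155,212,215,240)),co=((2,60,120),(17,190,255),(165,188,222,206)),si=((0,0,150),(180,60,255),(160,200,220,218))),
'top':dict(br=((18,110,90),(32,255,255),(290,178,335,194)),co=((2,60,120),(17,190,255),(285,208,340,228)),si=((0,0,150),(180,60,255),(285,194,340,212)))}
for n in D:
  im=cv2.imread(f'pics/{n}0.png')
  for k,(lo,hi,roi) in D[n].items():
    m=mask(im,lo,hi,roi);lab=cv2.connectedComponentsWithStats(m);i=1+np.argmax(lab[2][1:,4]);ys,xs=np.where(lab[1]==i)
    P=np.array([onz(n,(x,y),.037)[:2] for x,y in zip(xs,ys)]);c=P.mean(0);w,V=np.linalg.eigh(np.cov((P-c).T));v=V[:,1]*np.sign(V[1,1]);q=(P-c)@v;r=(P-c)@V[:,0]
    print(n,k,len(xs),c.round(4),'dx/dy',(v[0]/v[1]).round(3),'L',np.ptp(q).round(3),'W',np.ptp(r).round(3),'mid',((q.max()+q.min())/2).round(4), 'px',xs.mean().round(1),ys.mean().round(1))
E
```

```text
scene br 255 [ 0.6183 -0.2852] dx/dy 0.021 L 0.152 W 0.033 mid -0.0005 px 184.0 222.1
scene co 575 [ 0.4889 -0.2771] dx/dy -0.086 L 0.228 W 0.091 mid -0.0011 px 192.8 196.0
scene si 237 [ 0.5546 -0.2788] dx/dy 0.048 L 0.153 W 0.037 mid 0.0006 px 189.0 209.0
top br 251 [ 0.6154 -0.2847] dx/dy 0.006 L 0.155 W 0.057 mid -0.0045 px 311.3 186.1
top co 845 [ 0.4907 -0.2847] dx/dy 0.003 L 0.213 W 0.075 mid 0.001 px 312.4 217.4
top si 1 [ 0.5434 -0.344 ] dx/dy nan L nan W nan mid nan px 327.0 204.0<stdin>:8: RuntimeWarning: Degrees of freedom <= 0 for slice
  c *= np.true_divide(1, fact)
  c *= np.true_divide(1, fact)
```

Call:
{"name": "step_arm", "arguments": {"increments": [{"dp": [0.22,0.1,-0.05],"yaw": 0.83,"grip": 0.55},{"dp": [0.22,0.1,-0.05],"yaw": 0.83,"grip": 0.55},{"dp": [0.22,0.1,-0.05],"yaw": 0.83,"grip": 0.55},{"dp": [0.22,0.1,-0.05],"yaw": 0.83,"grip": 0.55},{"dp": [0.22,0.1,-0.05],"yaw": 0.83,"grip": 0.55}]}}

```text
clock: 0.72
position: [0.397, -0.4466, 0.2056]
ee_rot: [-0.0, 0.892, 0.452, -0.0]
contact_force: [0.8, -1.2, 0.4]
width: 0.0467
gripper_force: 0.0
```

Call:
{"name": "step_arm", "arguments": {"increments": [{"dp": [0.22,0.1,-0.05],"yaw": 0.83,"grip": 0.55},{"dp": [0.22,0.1,-0.05],"yaw": 0.83,"grip": 0.55},{"dp": [0.22,0.1,-0.05],"yaw": 0.83,"grip": 0.55},{"dp": [0.22,0.1,-0.05],"yaw": 0.83,"grip": 0.55},{"dp": [0.22,0.1,-0.05],"yaw": 0.83,"grip": 0.55}]}}

```text
clock: 1.35
position: [0.617, -0.3466, 0.1553]
ee_rot: [-0.0, 0.711, 0.703, -0.0]
contact_force: [0.1, -0.5, -0.5]
width: 0.047
gripper_force: 0.0
```

Call:
{"name": "step_arm", "arguments": {"increments": [{"dp": [0,0,0],"yaw": 0,"grip": 0.55}]}}

```text
clock: 1.48
position: [0.6182, -0.3449, 0.1541]
ee_rot: [-0.001, 0.711, 0.703, 0.0]
contact_force: [-0.8, -0.1, 0.2]
width: 0.047
gripper_force: 0.0
```

Call:
{"name": "step_arm", "arguments": {"increments": [{"dp": [-0.01,0,-0.19],"yaw": 0,"grip": 0.55},{"dp": [0,0,-0.19],"yaw": 0,"grip": 0.55},{"dp": [0,0,-0.19],"yaw": 0,"grip": 0.55},{"dp": [0,0,0],"yaw": 0,"grip": 0.55}]}}

```text
clock: 1.98
position: [0.6106, -0.3464, 0.0388]
ee_rot: [-0.004, 0.713, 0.701, -0.001]
contact_force: [0.0, 0.5, 0.1]
width: 0.047
gripper_force: 0.0
```

```bash
python3 - <<'E'
from h import *
print(manip.get_state()['position'],manip.get_state()['contact_force'])
s=look('scene')[180:250,140:240]
t=look('top')[150:235,280:370]
o=np.zeros((510,800,3),np.uint8);o[:420,:440]=cv2.resize(s,None,fx=6,fy=6,interpolation=2)[:420,:440]
o[:425,350:800]=0;o[:420,:400]=cv2.resize(s[:,:80],(400,350),interpolation=2)[:350].repeat(1,0)[:350] if 0 else cv2.resize(s,(400,420));o[:378,400:]=cv2.resize(t,(400,378),interpolation=2);cv2.imwrite('pics/r.png',o)
E
```

```text
[ 0.61059103 -0.34638353  0.03884874] [0.00455037 0.5306747  0.13754962]
```

View pics/r.png

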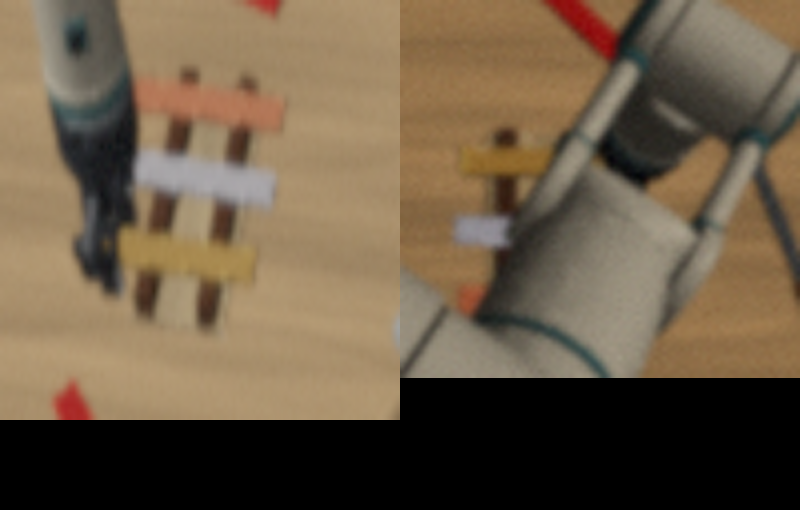

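Call:
{"name": "step_arm", "arguments": {"increments": [{"dp": [0.02,0.005,0],"yaw": 0,"grip": 0.4},{"dp": [0,0,0],"yaw": 0,"grip": 0.0},{"dp": [0,0,0],"yaw": 0,"grip": 0.0},{"dp": [0,0,0],"yaw": 0,"grip": 0}], "squeeze": 100}}

```text
clock: 2.58
position: [0.6192, -0.3473, 0.045]
ee_rot: [0.002, 0.712, 0.702, 0.0]
contact_force: [-0.1, 0.4, 4.7]
width: 0.0228
gripper_force: 96.8
```

Call:
{"name": "step_arm", "arguments": {"increments": [{"dp": [0,0,0.1],"yaw": 0,"grip": 0},{"dp": [0,0,0.2],"yaw": 0,"grip": 0.0},{"dp": [0,0,0.25],"yaw": 0,"grip": 0.0},{"dp": [0,0,0.25],"yaw": 0,"grip": 0},{"dp": [0,0,0.2],"yaw": 0,"grip": 0}]}}

```text
clock: 3.2
position: [0.6181, -0.3465, 0.2453]
ee_rot: [0.001, 0.712, 0.702, 0.0]
contact_force: [0.5, -0.9, -2.9]
width: 0.0219
gripper_force: 97.5
```

```bash
python3 - <<'E'
from a import *
s=manip.get_state();print(s['position'],s['ee_rot'],s['contact_force'],s['moment'])
im=look('scene');P=proj('scene',s['position']);print(P)
x,y=[int(v) for v in P];c=im[y-40:y+50,x-40:x+80];cv2.imwrite('pics/l.png',cv2.resize(c,None,fx=6,fy=6,interpolation=2))
E
```

```text
[ 0.61810058 -0.34652081  0.24530238] [1.46161282e-03 7.12315058e-01 7.01858300e-01 2.18961806e-04] [ 0.46947017 -0.88482049 -2.85777558] [-0.1530903  -0.05208339 -0.03919074]
[158.63746802 184.76285781]
```

View pics/l.png

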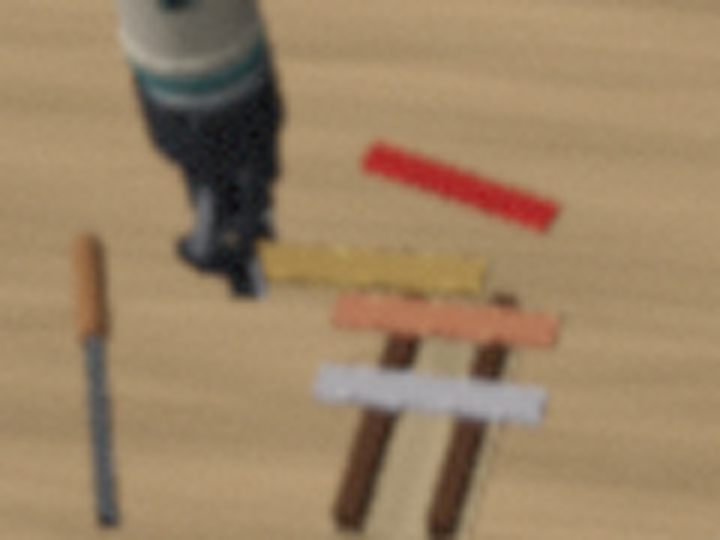

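```bash
sed -i 's/O=(.593,.1775,.115)/O=(.5955,.1797,.115)/' a.py; python3 - <<'E'
from a import *
for z in(.225,.232,.238): print(z,onz('scene',(486/6+118,275/6+144),z),onz('scene',(262/6+118,262/6+144),z))
for y in(-150,-90,-25,0):print(y,anvil(np.array([27,y,22])/1e3).round(4))
for y in(-25,-90):print('end',anvil(np.array([0,y,4])/1e3).round(4),anvil(np.array([27,y,4])/1e3).round(4))
print('grip',anvil((0,0,.148)))
E
```

```text
0.225 [ 0.60970983 -0.20937194  0.225     ] [ 0.61323475 -0.34054388  0.225     ]
0.232 [ 0.61547557 -0.20754012  0.232     ] [ 0.61897943 -0.33792854  0.232     ]
0.238 [ 0.62041763 -0.20596998  0.238     ] [ 0.62390345 -0.33568681  0.238     ]
-150 [0.6198 0.0312 0.1476]
-90 [0.615  0.091  0.1476]
-25 [0.6098 0.1558 0.1476]
0 [0.6078 0.1807 0.1476]
end [0.5955 0.1546 0.1185] [0.6188 0.1565 0.132 ]
end [0.6007 0.0898 0.1185] [0.624  0.0917 0.132 ]
grip [0.52173667 0.17378631 0.24317176]
```

Call:
{"name": "step_arm", "arguments": {"increments": [{"dp": [0.006,0.15,0],"yaw": 0.1,"grip": 0},{"dp": [0.006,0.25,0],"yaw": 0.13,"grip": 0.0},{"dp": [0.006,0.25,0],"yaw": 0.1,"grip": 0.0},{"dp": [0.006,0.25,0],"yaw": 0.1,"grip": 0},{"dp": [0.006,0.25,-0.1],"yaw": 0.1,"grip": 0}]}}

```text
clock: 3.88
position: [0.6237, -0.1137, 0.2225]
ee_rot: [0.001, 0.683, 0.73, 0.001]
contact_force: [0.2, -0.6, -3.2]
width: 0.0223
gripper_force: 97.5
```

Call:
{"name": "step_arm", "arguments": {"increments": [{"dp": [0.006,0.25,-0.13],"yaw": 0.1,"grip": 0},{"dp": [0,0.168,-0.1],"yaw": 0,"grip": 0.0},{"dp": [0,0,-0.1],"yaw": 0,"grip": 0.0},{"dp": [0,0,0],"yaw": 0,"grip": 0}]}}

```text
clock: 4.38
position: [0.6224, -0.031, 0.1536]
ee_rot: [-0.003, 0.678, 0.735, -0.002]
contact_force: [-0.5, 0.2, -1.8]
width: 0.0228
gripper_force: 97.5
```

```bash
python3 - <<'E'
from a import *
s=manip.get_state();q=s['ee_rot'];print(s['clock'],s['position'],2*np.arctan2(q[2],q[1])-np.pi/2,s['contact_force'],s['moment'])
a=look('scene','i.png')[165:265,245:345];b=look('top','it.png')[140:240,170:270]
cv2.imwrite('pics/i2.png',np.hstack([cv2.resize(v,(400,400),interpolation=2) for v in(a,b)]))
E
```

```text
4.375 [ 0.62238847 -0.03096638  0.15355173] 0.08146841865675358 [-0.52409737  0.20048271 -1.76240606] [-0.19787923 -0.01441055 -0.01167448]
```

View pics/i2.png

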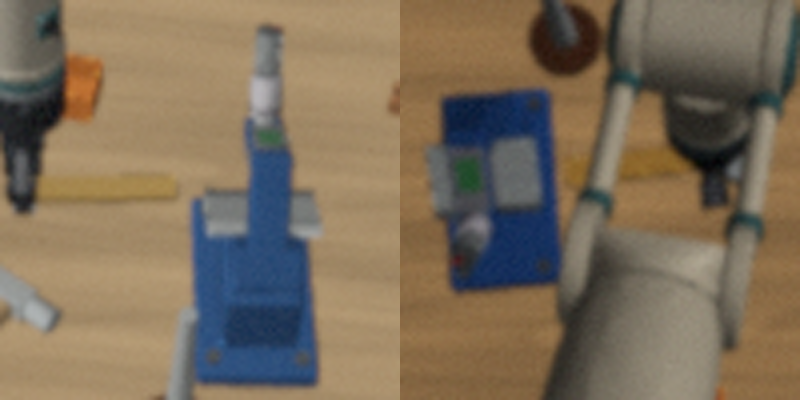

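```bash
python3 - <<'E'
from m import *
from a import anvil
for n,roi in(('scene',(253,204,292,218)),('top',(208,175,242,188))):
    im=cv2.imread('pics/'+('i.png' if n=='scene' else 'it.png'))
    m=mask(im,(16,100,70),(32,255,255),roi);ys,xs=np.where(m)
    x0=xs.max() if n=='scene' else xs.min();k=abs(xs-x0)<7
    print(n,x0,ys[k].mean(),ys[k].min(),ys[k].max(), np.polyfit(xs,ys,1))
print(tri((289,211.7),(211.5,182.3)), anvil((.027,-.072,.026)))
for z in(.145,.15,.155):print(onz('scene',(289,211.5),z),onz('top',(211.5,182.3),z))
E
```

```text
scene 289 211.54716981132074 208 215 [-1.31891861e-02  2.15235725e+02]
top 209 180.8181818181818 175 187 [4.66448585e-02 1.70640545e+02]
(array([0.60969289, 0.1025885 , 0.14244774]), np.float64(0.0062897898675752075)) [0.61160334 0.10876001 0.15101666]
[0.6102205  0.10563582 0.145     ] [0.60942914 0.09915644 0.145     ]
[0.61407367 0.10560253 0.15      ] [0.60837217 0.09859572 0.15      ]
[0.61792684 0.10556923 0.155     ] [0.60731519 0.09803501 0.155     ]
```

Call:
{"name": "step_arm", "arguments": {"increments": [{"dp": [0.013,0,0.025],"yaw": 0,"grip": 0},{"dp": [-0.01,0.12,0],"yaw": 0,"grip": 0},{"dp": [-0.01,0.12,0],"yaw": 0,"grip": 0.0},{"dp": [-0.01,0.12,0],"yaw": 0,"grip": 0.0}]}}

```text
clock: 4.97
position: [0.6225, 0.0391, 0.1628]
ee_rot: [0.001, 0.679, 0.734, 0.001]
contact_force: [0.7, -0.7, -2.3]
width: 0.0224
gripper_force: 97.6
```

Call:
{"name": "step_arm", "arguments": {"increments": [{"dp": [-0.01,0.12,0],"yaw": 0,"grip": 0},{"dp": [-0.01,0.12,0],"yaw": 0,"grip": 0},{"dp": [0,0,0],"yaw": 0,"grip": 0}]}}

```text
clock: 5.35
position: [0.6182, 0.0882, 0.1627]
ee_rot: [0.001, 0.678, 0.735, 0.001]
contact_force: [0.7, -0.0, -2.5]
width: 0.0225
gripper_force: 97.6
```

Call:
{"name": "step_arm", "arguments": {"increments": [{"dp": [0,0,-0.03],"yaw": 0,"grip": 0},{"dp": [0,0,-0.03],"yaw": 0,"grip": 0},{"dp": [0,0,0],"yaw": 0,"grip": 0}]}}

```text
clock: 5.72
position: [0.6172, 0.0863, 0.1484]
ee_rot: [-0.001, 0.679, 0.734, -0.001]
contact_force: [0.3, 1.2, -2.9]
width: 0.0226
gripper_force: 97.6
```

Call:
{"name": "step_arm", "arguments": {"increments": [{"dp": [0,0,-0.01],"yaw": 0,"grip": 0},{"dp": [0,0,0],"yaw": 0,"grip": 0}]}}

```text
clock: 5.98
position: [0.6176, 0.0869, 0.1472]
ee_rot: [-0.0, 0.679, 0.735, -0.0]
contact_force: [0.7, 0.1, -2.3]
width: 0.0226
gripper_force: 97.6
```

Call:
{"name": "step_arm", "arguments": {"increments": [{"dp": [0,0,-0.012],"yaw": 0,"grip": 0},{"dp": [0,0,0],"yaw": 0,"grip": 0}]}}

```text
clock: 6.22
position: [0.6181, 0.087, 0.1456]
ee_rot: [0.001, 0.678, 0.735, 0.0]
contact_force: [-1.3, -1.8, 1.3]
width: 0.0226
gripper_force: 98.1
```

Call:
{"name": "step_arm", "arguments": {"increments": [{"dp": [0,0,-0.01],"yaw": 0,"grip": 0},{"dp": [0,0,0],"yaw": 0,"grip": 0}]}}

```text
clock: 6.48
position: [0.6182, 0.087, 0.1443]
ee_rot: [0.001, 0.678, 0.735, 0.001]
contact_force: [-0.8, -0.9, 6.0]
width: 0.0224
gripper_force: 98.8
```

Call:
{"name": "step_arm", "arguments": {"increments": [{"dp": [0,0,0],"yaw": 0,"grip": 0.36},{"dp": [0,0,0],"yaw": 0,"grip": 0.36},{"dp": [0,0,0],"yaw": 0,"grip": 0.36},{"dp": [0,0,0],"yaw": 0,"grip": 0.36}]}}

```text
clock: 6.98
position: [0.6175, 0.0872, 0.1427]
ee_rot: [-0.0, 0.678, 0.735, -0.0]
contact_force: [-0.1, -0.1, -0.2]
width: 0.031
gripper_force: 0.1
```

```bash
python3 - <<'E'
from a import *
s=manip.get_state();print(s['clock'],s['position'],s['contact_force'],s['width'])
a=look('scene')[165:265,245:345];b=look('top')[140:240,170:270]
cv2.imwrite('pics/j2.png',np.hstack([cv2.resize(v,(400,400),interpolation=2) for v in(a,b)]))
E
```

```text
6.975 [0.61751435 0.08722544 0.14267017] [-0.14689473 -0.09301028 -0.24364683] 0.03098190319912945
```

View pics/j2.png

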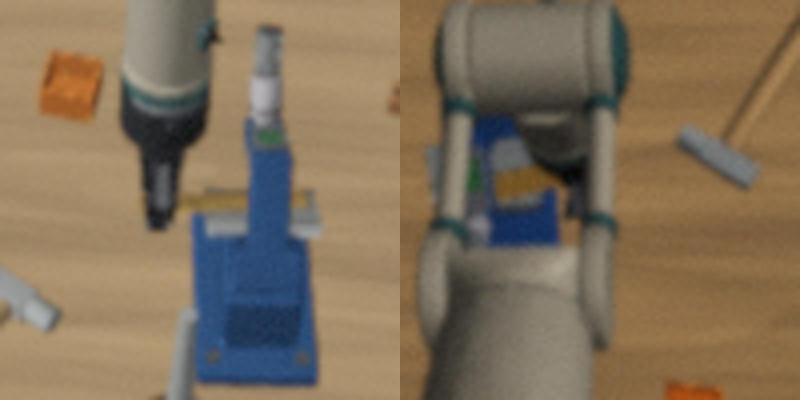

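Call:
{"name": "step_arm", "arguments": {"increments": [{"dp": [-0.025,0,-0.015],"yaw": 0,"grip": 0.36},{"dp": [-0.025,0,-0.015],"yaw": 0,"grip": 0.36},{"dp": [-0.025,0,-0.015],"yaw": 0,"grip": 0.36},{"dp": [-0.012,0,-0.01],"yaw": 0,"grip": 0.36},{"dp": [0,0,0],"yaw": 0,"grip": 0.36}]}}

```text
clock: 7.7
position: [0.5999, 0.0871, 0.1318]
ee_rot: [-0.0, 0.678, 0.735, -0.0]
contact_force: [1.2, 0.2, -0.7]
width: 0.0308
gripper_force: 0.0
```

Call:
{"name": "step_arm", "arguments": {"increments": [{"dp": [-0.007,0,0],"yaw": 0,"grip": 0.36},{"dp": [0,0,0],"yaw": 0,"grip": 0.36}]}}

```text
clock: 7.95
position: [0.5989, 0.0871, 0.132]
ee_rot: [0.0, 0.678, 0.735, 0.0]
contact_force: [-0.1, -0.2, -0.7]
width: 0.0309
gripper_force: 0.0
```

Call:
{"name": "step_arm", "arguments": {"increments": [{"dp": [-0.007,0,0],"yaw": 0,"grip": 0.36},{"dp": [0,0,0],"yaw": 0,"grip": 0.36}]}}

```text
clock: 8.2
position: [0.5974, 0.0871, 0.1319]
ee_rot: [0.0, 0.678, 0.735, 0.0]
contact_force: [-0.5, 0.2, -0.0]
width: 0.0307
gripper_force: 0.0
```

Call:
{"name": "step_arm", "arguments": {"increments": [{"dp": [-0.007,0,0],"yaw": 0,"grip": 0.36},{"dp": [0,0,0],"yaw": 0,"grip": 0.36}]}}

```text
clock: 8.45
position: [0.5959, 0.0871, 0.1319]
ee_rot: [-0.0, 0.678, 0.735, -0.0]
contact_force: [0.4, 0.0, 0.1]
width: 0.031
gripper_force: 0.0
```

Call:
{"name": "step_arm", "arguments": {"increments": [{"dp": [0.01,0,0.05],"yaw": 0,"grip": 0.4},{"dp": [0,0,0.2],"yaw": 0,"grip": 0.4},{"dp": [-0.1,-0.1,0.3],"yaw": 0.5,"grip": 0.4},{"dp": [-0.2,-0.15,0.2],"yaw": 1,"grip": 0.5},{"dp": [-0.2,-0.15,0.2],"yaw": 1,"grip": 0.5}]}}

```text
clock: 9.07
position: [0.5004, 0.009, 0.3188]
ee_rot: [0.001, 0.527, 0.85, 0.0]
contact_force: [0.8, -0.9, -0.3]
width: 0.0426
gripper_force: 0.0
```

Call:
{"name": "step_arm", "arguments": {"increments": [{"dp": [-0.2,-0.15,0],"yaw": 1,"grip": 0.5},{"dp": [-0.2,-0.1,0],"yaw": 1,"grip": 0.5},{"dp": [-0.1,-0.1,0],"yaw": 1,"grip": 0.5},{"dp": [0,0,0],"yaw": 1,"grip": 0.5}]}}

```text
clock: 9.57
position: [0.3997, -0.0613, 0.3178]
ee_rot: [0.001, 0.254, 0.967, -0.0]
contact_force: [-0.6, -0.4, -0.3]
width: 0.0423
gripper_force: 0.0
```

```bash
python3 - <<'E'
from a import *
s=manip.get_state();print(s['clock'],s['position'],s['contact_force'],s['ee_rot'])
k=10
A,B=look('scene','k.png'),look('top','kt.png')
a=cv2.resize(A[190:240,285:325],None,fx=k,fy=k,interpolation=2);b=cv2.resize(B[170:220,177:217],None,fx=k,fy=k,interpolation=2)
for x in(-12.5,12.5):
  for y in(-100,-75,-50,50):
    P=anvil(np.array((x,y,8))/1000.)
    for n,im,o in(('scene',a,(285,190)),('top',b,(177,170))):
        cv2.circle(im,tuple(int(v) for v in (proj(n,P)-o+.5)*k),2,(0,0,255),-1)
cv2.imwrite('pics/k2.png',np.hstack([a,b]))
E
```

```text
9.575 [ 0.3996769  -0.06127102  0.31776233] [-0.57596496 -0.40554026 -0.29625018] [ 9.67768118e-04  2.54084593e-01  9.67181448e-01 -3.59033548e-04]
```

View pics/k2.png

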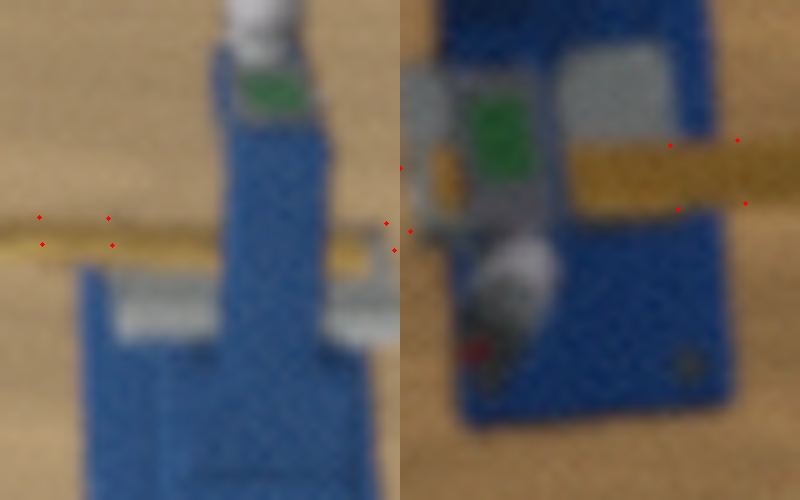

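```bash
python3 - <<'E'
from m import *
from a import anvil
for n,f,roi in(('scene','k.png',(262,200,330,222)),('top','kt.png',(175,175,262,197))):
    im=cv2.imread('pics/'+f);m=mask(im,(16,110,60),(32,255,255),roi)
    print(n)
    for x in range(roi[0],roi[2],4):
        c=np.where(m[:,x])[0]
        if len(c)>2: print(x,c.min(),c.max(),c.mean().round(2),end=' | ')
    print()
    for y in(-100,-80,-60,-30,30,45): print(y,[proj(n,anvil(np.array(p)/1e3)).round(1).tolist() for p in((12.5,y,8),(-12.5,y,8),(49,y,0),(-13,y,5))])
s=cv2.imread('pics/k.png');print(s[205:226,300].tolist())
E
```

```text
scene
282 212 215 213.5 | 286 212 215 213.5 | 290 212 215 213.5 | 294 212 215 213.5 | 298 212 215 213.5 | 302 213 215 214.0 | 318 214 216 215.0 | 
-100 [[281.7, 213.8], [281.5, 211.1], [282.0, 220.0], [281.5, 211.8]]
-80 [[287.3, 213.9], [287.1, 211.2], [287.7, 220.1], [287.0, 211.9]]
-60 [[293.0, 214.0], [292.6, 211.3], [293.4, 220.2], [292.6, 212.0]]
-30 [[301.4, 214.2], [300.9, 211.5], [302.0, 220.4], [300.9, 212.2]]
30 [[318.3, 214.5], [317.6, 211.8], [319.3, 220.7], [317.5, 212.5]]
45 [[322.5, 214.6], [321.7, 211.9], [323.6, 220.8], [321.7, 212.6]]
top
175 175 196 185.5 | 195 185 190 187.5 | 199 185 190 187.5 | 203 185 190 187.5 | 207 185 189 187.0 | 211 175 196 185.5 | 215 175 196 186.4 | 219 175 196 185.3 | 223 175 196 185.55 | 227 175 196 185.81 | 231 175 196 185.14 | 235 178 194 185.62 | 239 177 195 186.0 | 243 180 195 187.13 | 247 183 196 189.5 | 251 185 194 189.5 | 255 175 196 189.0 | 259 175 196 187.13 | 
-100 [[217.0, 183.0], [217.7, 189.3], [216.1, 173.0], [217.8, 189.2]]
-80 [[211.6, 183.4], [212.4, 189.8], [210.7, 173.4], [212.4, 189.6]]
-60 [[206.2, 183.9], [207.0, 190.2], [205.3, 173.9], [207.1, 190.1]]
-30 [[198.2, 184.5], [199.0, 190.9], [197.2, 174.5], [199.1, 190.7]]
30 [[182.0, 185.9], [182.9, 192.2], [180.9, 175.8], [183.0, 192.1]]
45 [[177.9, 186.2], [178.8, 192.5], [176.8, 176.2], [179.0, 192.4]]
[[101, 136, 160], [103, 136, 162], [105, 140, 166], [104, 140, 165], [103, 138, 163], [103, 137, 162], [99, 134, 160], [80, 119, 144], [62, 108, 134], [65, 117, 144], [72, 125, 153], [94, 130, 150], [109, 126, 132], [120, 123, 122], [120, 123, 120], [135, 137, 135], [142, 143, 141], [141, 140, 138], [137, 124, 113], [125, 94, 71], [124, 86, 52]]
```

Call:
{"name": "step_arm", "arguments": {"increments": [{"dp": [0.08,0.15,0.06],"yaw": 1,"grip": 0.6},{"dp": [0.08,0.15,0.0],"yaw": 1,"grip": 0.6},{"dp": [0.08,0.15,0],"yaw": 1,"grip": 0.6},{"dp": [0.08,0.15,0],"yaw": 1,"grip": 0.6},{"dp": [0.08,0.15,0],"yaw": 1,"grip": 0.6}]}}

```text
clock: 10.3
position: [0.4819, 0.0911, 0.3289]
ee_rot: [0.0, -0.118, 0.993, -0.0]
contact_force: [0.4, 0.1, -0.3]
width: 0.0513
gripper_force: 0.0
```

Call:
{"name": "step_arm", "arguments": {"increments": [{"dp": [0.08,0.15,0],"yaw": 1,"grip": 0.6},{"dp": [0.08,0.15,0],"yaw": 1,"grip": 0.6},{"dp": [0.0425,0.125,0],"yaw": 0.95,"grip": 0.6},{"dp": [0,0,0],"yaw": 0,"grip": 0.6}]}}

```text
clock: 10.8
position: [0.5222, 0.1765, 0.3283]
ee_rot: [-0.0, -0.332, 0.943, 0.0]
contact_force: [0.5, 0.1, -0.5]
width: 0.0511
gripper_force: 0.0
```

```bash
cat > st.py <<'E'
from h import *
s=manip.get_state();q=s['ee_rot'];print(s['clock'],s['position'].round(4),'yaw',round(2*np.arctan2(q[2],q[1])%(2*np.pi)-np.pi/2,4),'F',s['contact_force'].round(2),'M',s['moment'].round(3),'w',round(s['width'],4),s['gripper_force'].round(1) if hasattr(s['gripper_force'],'round') else s['gripper_force'],'q6',s['qpos'][5].round(3),'tau',s['effort'][3:].round(3))
E
python3 st.py
```

```text
10.8 [0.5222 0.1765 0.3283] yaw 2.247 F [ 0.47  0.06 -0.49] M [ 0.022 -0.004 -0.008] w 0.0511 0.0 q6 -2.048 tau [ 0.225 -0.128 -0.178]
```

Call:
{"name": "step_arm", "arguments": {"increments": [{"dp": [-0.01,-0.014,-0.2],"yaw": 0,"grip": 0.6},{"dp": [0,0,-0.18],"yaw": 0,"grip": 0.6},{"dp": [0,0,0],"yaw": 0,"grip": 0.6}]}}

```text
clock: 11.18
position: [0.5176, 0.1709, 0.2503]
ee_rot: [-0.003, -0.33, 0.944, 0.0]
contact_force: [-0.2, 0.4, 1.1]
width: 0.0511
gripper_force: 0.0
```

Call:
{"name": "step_arm", "arguments": {"increments": [{"dp": [0,0,0],"yaw": 0,"grip": 0},{"dp": [0,0,0],"yaw": 0,"grip": 0},{"dp": [0,0,0],"yaw": 0,"grip": 0},{"dp": [0,0,0],"yaw": 0,"grip": 0}], "squeeze": 25}}

```text
clock: 11.68
position: [0.5198, 0.1722, 0.2544]
ee_rot: [0.001, -0.332, 0.943, 0.0]
contact_force: [-3.9, 2.1, 6.0]
width: 0.029
gripper_force: 23.8
```

```bash
python3 st.py
```

```text
11.675 [0.5198 0.1722 0.2544] yaw 2.2466 F [-3.86  2.08  5.99] M [-0.047  0.41  -0.148] w 0.029 23.801718056201935 q6 -2.054 tau [-0.505 -1.02  -0.183]
```

Call:
{"name": "step_arm", "arguments": {"increments": [{"dp": [0,0,0],"yaw": -1,"grip": 0},{"dp": [0,0,0],"yaw": -1,"grip": 0},{"dp": [0,0,0],"yaw": -1,"grip": 0},{"dp": [0,0,0],"yaw": -1,"grip": 0}]}}

```text
clock: 12.18
position: [0.5199, 0.1731, 0.2542]
ee_rot: [0.001, -0.036, 0.999, 0.001]
contact_force: [-3.3, 4.7, 5.2]
width: 0.023
gripper_force: 24.3
```

```bash
python3 st.py
```

```text
12.175 [0.5199 0.1731 0.2542] yaw 1.642 F [-3.35  4.74  5.18] M [1.123 0.353 0.216] w 0.023 24.316503703594208 q6 -1.45 tau [-2.035 -0.526 -0.828]
```

Call:
{"name": "step_arm", "arguments": {"increments": [{"dp": [0,0,0],"yaw": -1,"grip": 0},{"dp": [0,0,0],"yaw": -1,"grip": 0},{"dp": [0,0,0],"yaw": -1,"grip": 0},{"dp": [0,0,0],"yaw": -1,"grip": 0}]}}

```text
clock: 12.68
position: [0.5195, 0.1761, 0.2564]
ee_rot: [0.0, 0.259, 0.966, 0.005]
contact_force: [-11.0, 4.8, 22.7]
width: 0.023
gripper_force: 119.1
```

```bash
python3 st.py; python3 - <<'E'
from h import *
t=cv2.imread('pics/top0.png');t2=look('top','t3.png')
for im in(t,cv2.imread('pics/kt.png')):
    h=im[195:220,175:200].astype(int);d=h[:,:,2]-np.maximum(h[:,:,1],h[:,:,0]);ys,xs=np.where(d>12);w=d[ys,xs];print(len(xs),(xs*w).sum()/w.sum()+175,(ys*w).sum()/w.sum()+195,d.max())
h=t2[195:220,175:200].astype(int);d=h[:,:,2]-np.maximum(h[:,:,1],h[:,:,0]);print(d.max())
E
```

```text
12.675 [0.5195 0.1761 0.2564] yaw 1.0458 F [-11.01   4.83  22.71] M [3.188 0.361 1.392] w 0.023 119.07232761383057 q6 -0.854 tau [-2.977 -3.866  0.357]
327 183.4677565849228 210.91300837622364 37
325 183.46072974644403 210.89002267573696 35
35
```

Call:
{"name": "step_arm", "arguments": {"increments": [{"dp": [0,0,0],"yaw": 0,"grip": 0.6},{"dp": [0,0,0],"yaw": 0,"grip": 0.6},{"dp": [0,0,0.2],"yaw": 1,"grip": 0.6},{"dp": [0,0,0.25],"yaw": 1,"grip": 0.6},{"dp": [-0.2,-0.3,0],"yaw": 1,"grip": 0.6}]}}

```text
clock: 13.35
position: [0.4897, 0.1209, 0.3462]
ee_rot: [0.006, 0.033, 0.999, 0.001]
contact_force: [-0.2, -2.2, -0.5]
width: 0.0512
gripper_force: 0.0
```

Call:
{"name": "step_arm", "arguments": {"increments": [{"dp": [-0.2,-0.3,0],"yaw": 1,"grip": 0.6},{"dp": [-0.2,-0.3,0],"yaw": 1,"grip": 0.6},{"dp": [-0.2,-0.3,0],"yaw": 1,"grip": 0.6},{"dp": [0,0,0],"yaw": 1,"grip": 0.6}]}}

```text
clock: 13.85
position: [0.3822, -0.0357, 0.3428]
ee_rot: [-0.0, -0.253, 0.967, -0.001]
contact_force: [1.1, 0.9, 0.9]
width: 0.0509
gripper_force: 0.0
```

```bash
python3 st.py; python3 - <<'E'
from h import *
look('scene','n.png');look('top','nt.png')
R=lambda f,x,y:cv2.resize(cv2.imread('pics/'+f)[y:y+30,x:x+20],(200,300),interpolation=cv2.INTER_NEAREST)
cv2.imwrite('pics/n2.png',np.hstack([R('k.png',302,168),R('n.png',302,168),R('kt.png',178,190),R('nt.png',178,190)]))
E
```

```text
13.85 [ 0.3822 -0.0357  0.3428] yaw 2.083 F [1.12 0.92 0.92] M [ 0.031 -0.025  0.03 ] w 0.0509 0.0 q6 -2.356 tau [-0.495  0.214  0.807]
```

View pics/n2.png

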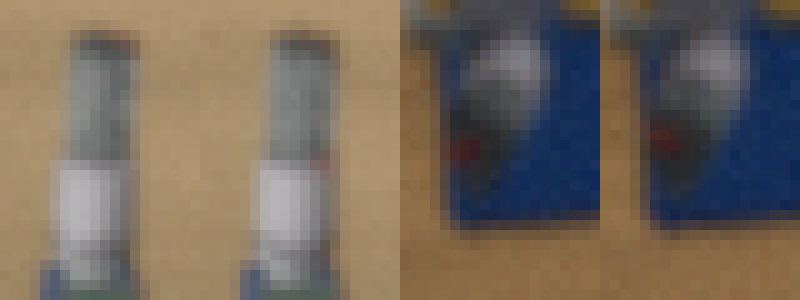

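Call:
{"name": "step_arm", "arguments": {"increments": [{"dp": [0.172,0.261,0],"yaw": 0.6,"grip": 0.6},{"dp": [0.172,0.261,0],"yaw": 0.6,"grip": 0.6},{"dp": [0.172,0.261,0],"yaw": 0.6,"grip": 0.6},{"dp": [0.172,0.261,0],"yaw": 0.6,"grip": 0.6},{"dp": [0,0,0],"yaw": 0,"grip": 0.6}]}}

```text
clock: 14.58
position: [0.5238, 0.1807, 0.3406]
ee_rot: [-0.0, -0.425, 0.905, 0.001]
contact_force: [-0.6, -0.3, -0.0]
width: 0.0513
gripper_force: 0.0
```

```bash
python3 st.py; cat > red.py <<'E'
from a import *
import sys
def run(fs,ft):
  for n,f,(x0,y0,x1,y1) in(('scene',fs,(304,166,320,196)),('top',ft,(180,190,196,212))):
    im=cv2.imread('pics/'+f).astype(float);r=(im[...,2]+5)/(np.maximum(im[...,1],im[...,0])+5);r=r[y0:y1,x0:x1]
    loc=r*(r==cv2.dilate(r,np.ones((3,3))))
    if n=='scene': loc[:,0]=loc[:,-1]=0
    i=np.argsort(-loc.ravel())[:6]
    print(f,[(x0+int(k%r.shape[1]),y0+int(k//r.shape[1]),round(r.ravel()[k],2)) for k in i])
if __name__=='__main__':
  for a in(('k.png','kt.png'),('n.png','nt.png')): run(*a)
  # predicted px of marks at angle phi clockwise from +y (toward +x): thimble rim z=118 r=14, ratchet top z=164 r=8
  for d in range(-90,271,30):
    p=np.radians(d);v=lambda r,z:anvil(np.array([r*np.sin(p),r*np.cos(p),z])/1e3)
    print(d,*[proj(n,v(*q)).round(1).tolist() for n in('scene','top') for q in((14,118),(9,164))])
E
python3 red.py
```

```text
14.575 [0.5238 0.1807 0.3406] yaw 2.4485 F [-0.55 -0.33 -0.02] M [ 0.005 -0.019  0.02 ] w 0.0513 0.0 q6 -2.243 tau [ 0.378 -0.34  -0.02 ]
k.png [(314, 171, np.float64(1.26)), (318, 194, np.float64(1.19)), (318, 171, np.float64(1.19)), (309, 170, np.float64(1.19)), (316, 195, np.float64(1.19)), (305, 175, np.float64(1.19))]
kt.png [(184, 205, np.float64(1.79)), (180, 198, np.float64(1.35)), (180, 208, np.float64(1.32)), (180, 206, np.float64(1.31)), (181, 210, np.float64(1.3)), (180, 196, np.float64(1.29))]
n.png [(314, 184, np.float64(1.28)), (314, 172, np.float64(1.22)), (312, 171, np.float64(1.21)), (307, 170, np.float64(1.19)), (318, 176, np.float64(1.19)), (316, 192, np.float64(1.19))]
nt.png [(184, 204, np.float64(1.82)), (180, 198, np.float64(1.31)), (181, 202, np.float64(1.31)), (181, 209, np.float64(1.31)), (181, 205, np.float64(1.29)), (182, 190, np.float64(1.27))]
-90 [310.7, 182.7] [311.5, 170.7] [187.3, 202.5] [185.4, 206.1]
-60 [312.8, 182.9] [312.9, 170.8] [185.2, 202.2] [184.0, 205.9]
-30 [314.4, 183.4] [313.9, 171.1] [183.5, 200.9] [182.9, 205.1]
0 [315.1, 184.0] [314.4, 171.5] [182.7, 199.1] [182.3, 203.8]
30 [314.8, 184.7] [314.2, 171.9] [183.0, 197.1] [182.5, 202.5]
60 [313.4, 185.1] [313.3, 172.1] [184.3, 195.6] [183.4, 201.5]
90 [311.5, 185.3] [312.0, 172.2] [186.3, 194.9] [184.7, 201.1]
120 [309.4, 185.1] [310.7, 172.1] [188.4, 195.3] [186.1, 201.3]
150 [307.8, 184.6] [309.6, 171.8] [190.1, 196.6] [187.2, 202.2]
180 [307.1, 183.9] [309.2, 171.4] [190.9, 198.4] [187.8, 203.4]
210 [307.5, 183.3] [309.4, 171.0] [190.6, 200.4] [187.6, 204.7]
240 [308.8, 182.8] [310.3, 170.7] [189.3, 201.9] [186.7, 205.7]
270 [310.7, 182.7] [311.5, 170.7] [187.3, 202.5] [185.4, 206.1]
```

Call:
{"name": "step_arm", "arguments": {"increments": [{"dp": [-0.015,-0.03,-0.2],"yaw": 0,"grip": 0.6},{"dp": [0,0,-0.225],"yaw": 0,"grip": 0.6},{"dp": [0,0,0],"yaw": 0,"grip": 0.6}]}}

```text
clock: 14.95
position: [0.5159, 0.1698, 0.2543]
ee_rot: [-0.004, -0.423, 0.906, 0.001]
contact_force: [0.1, -0.3, 0.6]
width: 0.051
gripper_force: 0.0
```

Call:
{"name": "step_arm", "arguments": {"increments": [{"dp": [0,0,0],"yaw": 0,"grip": 0},{"dp": [0,0,0],"yaw": 0,"grip": 0},{"dp": [0,0,0],"yaw": 0,"grip": 0},{"dp": [0,0,0],"yaw": -0.5,"grip": 0},{"dp": [0,0,0],"yaw": -1,"grip": 0}], "squeeze": 25}}

```text
clock: 15.58
position: [0.5171, 0.1714, 0.2605]
ee_rot: [0.0, -0.317, 0.948, 0.001]
contact_force: [-8.9, 3.2, 9.7]
width: 0.0274
gripper_force: 22.6
```

Call:
{"name": "step_arm", "arguments": {"increments": [{"dp": [0,0,0],"yaw": -1,"grip": 0},{"dp": [0,0,0],"yaw": -1,"grip": 0},{"dp": [0,0,0],"yaw": -1,"grip": 0},{"dp": [0,0,0],"yaw": -1,"grip": 0},{"dp": [0,0,0],"yaw": -1,"grip": 0}]}}

```text
clock: 16.2
position: [0.5176, 0.1738, 0.26]
ee_rot: [-0.0, 0.052, 0.999, 0.004]
contact_force: [-7.2, 7.0, 6.8]
width: 0.0229
gripper_force: 38.1
```

```bash
python3 st.py; python3 - <<'E'
from red import *
look('scene','p1.png');look('top','p1t.png');run('p1.png','p1t.png')
E
```

```text
16.2 [0.5176 0.1738 0.26  ] yaw 1.4661 F [-7.21  6.98  6.78] M [2.271 0.909 0.633] w 0.0229 38.087748885154724 q6 -1.276 tau [-3.39  -2.002 -0.372]
p1.png [(312, 171, np.float64(1.25)), (309, 167, np.float64(1.22)), (316, 167, np.float64(1.2)), (318, 190, np.float64(1.2)), (317, 195, np.float64(1.19)), (305, 175, np.float64(1.18))]
p1t.png [(180, 211, np.float64(1.27)), (180, 209, np.float64(1.27)), (195, 190, np.float64(1.27)), (180, 201, np.float64(1.11)), (180, 199, np.float64(1.09)), (188, 202, np.float64(1.09))]
```

```bash
python3 - <<'E'
from h import *
for f in('k.png','n.png','p1.png'):
    im=cv2.imread('pics/'+f).astype(int);print(f)
    for y in range(181,190):print(y,(im[y,305:319,2]-im[y,305:319,1]).tolist(), im[y,305:319,1].tolist())
E
```

```text
k.png
181 [26, 25, 23, 11, 0, -2, -2, -3, -2, 3, 13, 24, 25, 25] [145, 147, 143, 143, 138, 124, 120, 111, 98, 103, 128, 142, 147, 148]
182 [26, 25, 23, 14, 0, -2, -2, -2, -3, 4, 14, 24, 26, 26] [143, 144, 142, 137, 130, 120, 119, 110, 102, 104, 127, 143, 147, 145]
183 [25, 24, 20, 10, 2, -2, -3, -1, -2, 6, 15, 25, 26, 26] [144, 146, 143, 139, 128, 119, 116, 105, 98, 103, 123, 141, 147, 145]
184 [23, 25, 18, 8, 2, 1, 3, 2, 0, 4, 14, 25, 25, 25] [147, 145, 152, 155, 151, 143, 129, 122, 118, 120, 128, 140, 146, 148]
185 [24, 22, 16, 5, 2, 2, 1, 2, 1, 4, 13, 24, 26, 26] [144, 142, 153, 170, 172, 169, 158, 147, 131, 123, 122, 140, 147, 146]
186 [24, 23, 15, 5, 3, 3, 3, 2, 1, 5, 14, 23, 27, 26] [143, 143, 152, 173, 178, 176, 167, 152, 137, 119, 120, 139, 141, 143]
187 [25, 23, 13, 4, 3, 2, 2, 2, 4, 4, 14, 22, 26, 24] [141, 143, 153, 174, 181, 177, 169, 154, 133, 117, 120, 138, 142, 144]
188 [25, 22, 14, 5, 3, 2, 3, 2, 1, 4, 15, 23, 26, 25] [140, 143, 156, 174, 180, 177, 167, 151, 131, 113, 118, 136, 141, 142]
189 [22, 21, 15, 4, 1, 3, 2, 1, 4, 6, 14, 25, 26, 25] [141, 143, 152, 174, 181, 1
[... 1635 characters left out ...]
 26] [143, 145, 152, 160, 150, 142, 124, 114, 118, 119, 126, 144, 146, 148]
185 [24, 24, 16, 5, 3, 2, 4, 4, 5, 4, 15, 22, 26, 25] [143, 141, 151, 171, 174, 166, 155, 142, 130, 121, 123, 143, 145, 148]
186 [24, 24, 14, 6, 3, 3, 2, 3, 3, 3, 14, 23, 25, 23] [142, 140, 150, 172, 180, 176, 167, 153, 132, 116, 120, 139, 146, 146]
187 [25, 23, 15, 4, 3, 2, 4, 2, 2, 7, 15, 23, 25, 25] [142, 141, 148, 174, 179, 180, 169, 154, 134, 116, 117, 135, 143, 141]
188 [24, 22, 14, 5, 2, 3, 4, 2, 2, 5, 14, 24, 23, 25] [138, 140, 152, 173, 181, 178, 168, 154, 135, 114, 118, 137, 143, 142]
189 [24, 23, 14, 5, 2, 3, 2, 4, 1, 4, 14, 22, 25, 23] [140, 142, 152, 175, 181, 176, 166, 151, 129, 112, 116, 133, 139, 142]
```

Call:
{"name": "step_arm", "arguments": {"increments": [{"dp": [0,0,0],"yaw": 0,"grip": 0.6},{"dp": [0,0,0],"yaw": 0,"grip": 0.6},{"dp": [0,0,0.1],"yaw": 1,"grip": 0.6},{"dp": [0,0,0.3],"yaw": 1,"grip": 0.6},{"dp": [0,0,0],"yaw": 1,"grip": 0.6}]}}

```text
clock: 16.92
position: [0.5215, 0.1704, 0.343]
ee_rot: [0.006, -0.176, 0.984, -0.0]
contact_force: [0.3, 0.1, -0.7]
width: 0.051
gripper_force: 0.0
```

```bash
python3 st.py; python3 - <<'E'
from h import *
im=look('scene','p2.png').astype(int)
for y in list(range(169,174))+list(range(181,190)):print(y,(im[y,305:319,2]-im[y,305:319,1]).tolist())
E
```

```text
16.925 [0.5215 0.1704 0.343 ] yaw 1.9244 F [ 0.34  0.09 -0.65] M [ 0.028 -0.039 -0.011] w 0.051 0.0 q6 -1.735 tau [-0.01   0.149  0.988]
169 [26, 27, 26, 26, 27, 25, 27, 24, 26, 25, 25, 27, 26, 25]
170 [26, 24, 26, 26, 25, 26, 24, 26, 24, 25, 25, 26, 26, 25]
171 [25, 25, 25, 24, 22, 18, 20, 25, 20, 18, 20, 24, 27, 25]
172 [25, 24, 24, 22, 12, 5, 8, 22, 17, 10, 15, 23, 26, 26]
173 [25, 25, 24, 20, 5, -2, -2, 4, 3, 4, 11, 22, 26, 25]
181 [26, 26, 21, 11, 0, -1, -5, -2, -3, 4, 13, 22, 26, 26]
182 [26, 25, 22, 14, 0, -2, -2, -2, -1, 5, 15, 24, 26, 26]
183 [25, 25, 20, 11, 2, -2, -1, 0, 0, 6, 16, 26, 26, 26]
184 [26, 25, 18, 6, 2, 2, 2, 6, 2, 3, 15, 23, 25, 26]
185 [24, 24, 16, 5, 3, 3, 4, 5, 3, 5, 14, 23, 25, 26]
186 [24, 23, 15, 4, 2, 3, 3, 3, 4, 7, 16, 24, 26, 27]
187 [25, 24, 16, 5, 2, 3, 2, 4, 2, 7, 15, 22, 24, 25]
188 [26, 23, 15, 6, 3, 3, 1, 3, 3, 7, 14, 22, 24, 26]
189 [25, 22, 14, 5, 4, 3, 2, 3, 2, 6, 14, 23, 25, 27]
```

Call:
{"name": "step_arm", "arguments": {"increments": [{"dp": [-0.01,0.015,-0.05],"yaw": 0.9,"grip": 0.6},{"dp": [0,0,-0.1],"yaw": 0.9,"grip": 0.6},{"dp": [0,0,-0.15],"yaw": 0.9,"grip": 0.6},{"dp": [0,0,-0.15],"yaw": 0.8,"grip": 0.6},{"dp": [0,0,0],"yaw": 0,"grip": 0.4}]}}

```text
clock: 17.6
position: [0.5179, 0.1701, 0.2453]
ee_rot: [-0.001, -0.422, 0.907, -0.004]
contact_force: [10.2, -10.0, -8.7]
width: 0.0352
gripper_force: 9.1
```

Call:
{"name": "step_arm", "arguments": {"increments": [{"dp": [0,0,0],"yaw": 0,"grip": 0},{"dp": [0,0,0],"yaw": 0,"grip": 0},{"dp": [0,0,0],"yaw": 0,"grip": 0},{"dp": [0,0,0],"yaw": -0.5,"grip": 0},{"dp": [0,0,0],"yaw": -1,"grip": 0}]}}

```text
clock: 18.23
position: [0.5166, 0.1703, 0.2472]
ee_rot: [-0.002, -0.315, 0.949, -0.003]
contact_force: [-0.5, -4.8, -3.2]
width: 0.0292
gripper_force: 23.1
```

Call:
{"name": "step_arm", "arguments": {"increments": [{"dp": [0,0,0],"yaw": -1,"grip": 0},{"dp": [0,0,0],"yaw": -1,"grip": 0},{"dp": [0,0,0],"yaw": -1,"grip": 0},{"dp": [0,0,0],"yaw": -1,"grip": 0},{"dp": [0,0,0],"yaw": -1,"grip": 0}]}}

```text
clock: 18.85
position: [0.5149, 0.1751, 0.248]
ee_rot: [-0.002, 0.054, 0.999, 0.002]
contact_force: [-4.0, 4.7, 0.0]
width: 0.0231
gripper_force: 41.3
```

```bash
python3 st.py
```

```text
18.85 [0.5149 0.1751 0.248 ] yaw 1.4621 F [-3.98  4.72  0.  ] M [2.055 0.534 0.793] w 0.0231 41.30643010139465 q6 -1.267 tau [-2.71  -0.644 -0.153]
```

Call:
{"name": "step_arm", "arguments": {"increments": [{"dp": [0,0,0],"yaw": 0,"grip": 0.6},{"dp": [0,0,0],"yaw": 0,"grip": 0.6},{"dp": [0,0,0.2],"yaw": 1,"grip": 0.6},{"dp": [0,0,0.25],"yaw": 1,"grip": 0.6},{"dp": [-0.2,-0.3,0],"yaw": 1,"grip": 0.6}]}}

```text
clock: 19.48
position: [0.4865, 0.1227, 0.3421]
ee_rot: [0.006, -0.178, 0.984, -0.0]
contact_force: [0.5, -2.0, 0.2]
width: 0.0512
gripper_force: 0.0
```

Call:
{"name": "step_arm", "arguments": {"increments": [{"dp": [-0.2,-0.3,0],"yaw": 1,"grip": 0.6},{"dp": [-0.2,-0.3,0],"yaw": 1,"grip": 0.6},{"dp": [-0.2,-0.3,0],"yaw": 1,"grip": 0.6},{"dp": [0,0,0],"yaw": 1,"grip": 0.6}]}}

```text
clock: 19.98
position: [0.3824, -0.0218, 0.3384]
ee_rot: [-0.005, -0.44, 0.898, -0.007]
contact_force: [0.7, 0.1, -1.1]
width: 0.0511
gripper_force: 0.0
```

```bash
python3 st.py; cat > mp.py <<'E'
from h import *
def mp(fs,ft):
    im=cv2.imread('pics/'+fs).astype(int);print(fs,'cols 306-317')
    for y in list(range(170,174))+list(range(182,188)):print(y,(im[y,306:318,2]-im[y,306:318,1]).tolist())
    im=cv2.imread('pics/'+ft).astype(int);print(ft,'cols 181-194')
    for y in range(192,210):print(y,(im[y,181:195,2]-im[y,181:195,1]).tolist())
E
python3 - <<'E'
from mp import *
look('scene','q.png');look('top','qt.png');mp('n.png','nt.png');mp('q.png','qt.png')
E
```

```text
19.975 [ 0.3824 -0.0218  0.3384] yaw 2.4825 F [ 0.74  0.08 -1.05] M [ 0.05   0.028 -0.066] w 0.0511 0.0 q6 -2.705 tau [-0.654  0.262 -1.429]
n.png cols 306-317
170 [25, 28, 26, 25, 23, 24, 22, 25, 26, 25, 27, 25]
171 [24, 24, 25, 19, 17, 12, 21, 21, 24, 22, 25, 26]
172 [25, 24, 21, 9, 4, 4, 8, 12, 19, 19, 25, 25]
173 [23, 25, 18, 6, -3, 1, -2, -1, 5, 14, 24, 25]
182 [24, 22, 12, 2, -2, -3, -2, -3, 3, 17, 24, 26]
183 [25, 20, 11, 2, -3, -2, -1, 8, 16, 20, 25, 24]
184 [24, 17, 7, 3, 0, 2, 5, 18, 29, 24, 25, 25]
185 [24, 17, 5, 4, 3, 1, 3, 10, 16, 21, 24, 25]
186 [22, 15, 5, 3, 2, 2, 2, 3, 7, 14, 22, 25]
187 [22, 15, 5, 2, 3, 2, 2, 3, 6, 12, 23, 24]
nt.png cols 181-194
192 [1, 3, -2, -1, -2, -1, 3, 0, -1, -1, -8, -11, -15, -12]
193 [1, -2, -6, -7, -4, -3, 4, 2, 2, -3, -5, -13, -17, -16]
194 [4, -5, -8, -4, -1, -1, 3, 2, 1, 3, -5, -11, -21, -25]
195 [12, -3, -12, -2, -1, 0, 3, 3, 2, 2, -1, -7, -16, -25]
196 [17, -1, -10, -2, 2, 4, 3, 2, 4, 4, 1, -4, -19, -22]
197 [17, 0, -7, 3, 5, 0, 0, 2, 3, 4, 1, -6, -14, -22]
198 [17, 1, -8, 5, 1, -2, -2, -1, 1, 1, 0, -2, -17, -24]
199 [19, 5, -3, 2, 
[... 1652 characters left out ...]
 3, -8, -4, -3, -1, -2, 0, -1, 1, -1, -9, -20, -28]
200 [25, 5, -4, -4, -1, 2, 2, 1, -4, -3, -7, -15, -23, -24]
201 [24, 9, -2, -2, 3, 11, 13, 0, 2, -7, -14, -19, -24, -26]
202 [25, 11, -2, 0, 8, 25, 26, 9, -5, -9, -18, -23, -25, -26]
203 [26, 11, 1, 3, 14, 31, 24, 6, -6, -13, -22, -26, -27, -21]
204 [26, 14, 1, 1, 12, 23, 13, 0, -11, -16, -23, -28, -25, -25]
205 [27, 13, 0, 1, 3, 9, 4, -8, -14, -22, -25, -21, -24, -25]
206 [27, 13, -5, -4, -1, -2, -3, -13, -17, -23, -23, -26, -26, -23]
207 [26, 13, -8, -7, -2, -4, -9, -17, -25, -26, -29, -24, -28, -28]
208 [27, 11, -6, -8, -7, -3, -10, -22, -27, -23, -26, -22, -26, -29]
209 [28, 13, -8, -12, -10, -10, -16, -21, -22, -28, -26, -25, -25, -24]
```

Call:
{"name": "step_arm", "arguments": {"increments": [{"dp": [0.172,0.244,0],"yaw": -0.1,"grip": 0.6},{"dp": [0.172,0.244,0],"yaw": -0.1,"grip": 0.6},{"dp": [0.172,0.244,0],"yaw": 0,"grip": 0.6},{"dp": [0.172,0.244,0],"yaw": 0,"grip": 0.6},{"dp": [0,0,0],"yaw": 0,"grip": 0.6}]}}

```text
clock: 20.7
position: [0.5237, 0.1825, 0.336]
ee_rot: [-0.005, -0.434, 0.901, -0.005]
contact_force: [0.1, -0.5, -0.2]
width: 0.0511
gripper_force: 0.0
```

```bash
python3 st.py
```

```text
20.7 [0.5237 0.1825 0.336 ] yaw 2.4686 F [ 0.11 -0.47 -0.2 ] M [-0.007  0.026  0.072] w 0.0511 0.0 q6 -2.251 tau [ 0.275 -0.317  0.125]
```

Call:
{"name": "step_arm", "arguments": {"increments": [{"dp": [-0.02,-0.04,-0.15],"yaw": 0,"grip": 0.6},{"dp": [0,0,-0.15],"yaw": 0,"grip": 0.6},{"dp": [0,0,-0.11],"yaw": 0,"grip": 0.6},{"dp": [0,0,0],"yaw": 0,"grip": 0.6}]}}

```text
clock: 21.2
position: [0.5161, 0.1699, 0.2541]
ee_rot: [-0.007, -0.431, 0.902, -0.005]
contact_force: [-0.4, -0.2, 0.4]
width: 0.0511
gripper_force: 0.0
```

Call:
{"name": "step_arm", "arguments": {"increments": [{"dp": [0,0,0],"yaw": 0,"grip": 0},{"dp": [0,0,0],"yaw": 0,"grip": 0},{"dp": [0,0,0],"yaw": 0,"grip": 0},{"dp": [0,0,0],"yaw": -0.5,"grip": 0},{"dp": [0,0,0],"yaw": -1,"grip": 0}]}}

```text
clock: 21.82
position: [0.5164, 0.1708, 0.2577]
ee_rot: [-0.005, -0.325, 0.946, -0.004]
contact_force: [-7.6, 1.7, 12.2]
width: 0.0282
gripper_force: 22.3
```

Call:
{"name": "step_arm", "arguments": {"increments": [{"dp": [0,0,0],"yaw": -1,"grip": 0},{"dp": [0,0,0],"yaw": -1,"grip": 0},{"dp": [0,0,0],"yaw": -1,"grip": 0},{"dp": [0,0,0],"yaw": -1,"grip": 0},{"dp": [0,0,0],"yaw": -1,"grip": 0}]}}

```text
clock: 22.45
position: [0.5168, 0.1742, 0.2566]
ee_rot: [-0.007, 0.043, 0.999, 0.002]
contact_force: [-4.8, 7.8, 8.9]
width: 0.0231
gripper_force: 38.7
```

```bash
python3 st.py
```

```text
22.45 [0.5168 0.1742 0.2566] yaw 1.4841 F [-4.78  7.78  8.91] M [2.061 0.854 0.686] w 0.0231 38.66262495517731 q6 -1.292 tau [-4.01  -0.42  -0.197]
```

Call:
{"name": "step_arm", "arguments": {"increments": [{"dp": [0,0,0],"yaw": 0,"grip": 0.6},{"dp": [0,0,0],"yaw": 0,"grip": 0.6},{"dp": [0,0,0],"yaw": 1,"grip": 0.6},{"dp": [0,0,0],"yaw": 1,"grip": 0.6},{"dp": [0,0,0],"yaw": 1,"grip": 0.6}]}}

```text
clock: 23.08
position: [0.518, 0.17, 0.2554]
ee_rot: [-0.006, -0.185, 0.983, -0.005]
contact_force: [0.9, -0.3, -0.5]
width: 0.0513
gripper_force: 0.0
```

Call:
{"name": "step_arm", "arguments": {"increments": [{"dp": [0,0,0],"yaw": 1,"grip": 0.6},{"dp": [0,0,0],"yaw": 1,"grip": 0.6},{"dp": [0,0,0],"yaw": 1,"grip": 0.6},{"dp": [0,0,0],"yaw": 0.4,"grip": 0.6},{"dp": [0,0,0],"yaw": 0,"grip": 0.6}]}}

```text
clock: 23.7
position: [0.5179, 0.1701, 0.2554]
ee_rot: [-0.005, -0.424, 0.905, -0.006]
contact_force: [-0.7, 0.6, -0.8]
width: 0.0513
gripper_force: 0.0
```

```bash
python3 st.py
```

```text
23.7 [0.5179 0.1701 0.2554] yaw 2.4472 F [-0.69  0.61 -0.8 ] M [0.006 0.015 0.002] w 0.0513 0.0 q6 -2.246 tau [-0.074  0.034 -0.128]
```

Call:
{"name": "step_arm", "arguments": {"increments": [{"dp": [0,0.01,0],"yaw": 0,"grip": 0},{"dp": [0,0,0],"yaw": 0,"grip": 0},{"dp": [0,0,0],"yaw": 0,"grip": 0},{"dp": [0,0,0],"yaw": -0.5,"grip": 0},{"dp": [0,0,0],"yaw": -1,"grip": 0}]}}

```text
clock: 24.32
position: [0.5173, 0.1718, 0.2567]
ee_rot: [-0.005, -0.318, 0.948, -0.006]
contact_force: [-3.2, -5.5, 11.1]
width: 0.0283
gripper_force: 24.5
```

Call:
{"name": "step_arm", "arguments": {"increments": [{"dp": [0,0,0],"yaw": -1,"grip": 0},{"dp": [0,0,0],"yaw": -1,"grip": 0},{"dp": [0,0,0],"yaw": -1,"grip": 0},{"dp": [0,0,0],"yaw": -1,"grip": 0},{"dp": [0,0,0],"yaw": -1,"grip": 0}]}}

```text
clock: 24.95
position: [0.5171, 0.1747, 0.2561]
ee_rot: [-0.007, 0.051, 0.999, 0.0]
contact_force: [-0.6, 2.5, 3.7]
width: 0.0232
gripper_force: 40.2
```

```bash
python3 st.py
```

```text
24.95 [0.5171 0.1747 0.2561] yaw 1.4688 F [-0.62  2.46  3.67] M [1.596 0.007 0.8  ] w 0.0232 40.18638610839844 q6 -1.274 tau [-1.815  0.189 -0.208]
```

Call:
{"name": "step_arm", "arguments": {"increments": [{"dp": [0,0,0],"yaw": 0,"grip": 0.6},{"dp": [0,0,0],"yaw": 0,"grip": 0.6},{"dp": [0,0,0.2],"yaw": 1,"grip": 0.6},{"dp": [0,0,0.25],"yaw": 1,"grip": 0.6},{"dp": [-0.2,-0.3,0],"yaw": 1,"grip": 0.6}]}}

```text
clock: 25.58
position: [0.4869, 0.122, 0.349]
ee_rot: [-0.001, -0.18, 0.984, -0.004]
contact_force: [-0.2, -1.6, 0.5]
width: 0.0513
gripper_force: 0.0
```

Call:
{"name": "step_arm", "arguments": {"increments": [{"dp": [-0.2,-0.3,0],"yaw": 1,"grip": 0.6},{"dp": [-0.2,-0.3,0],"yaw": 0,"grip": 0.6},{"dp": [-0.2,-0.3,0],"yaw": 0,"grip": 0.6},{"dp": [0,0,0],"yaw": 0,"grip": 0.6}]}}

```text
clock: 26.08
position: [0.3767, -0.0382, 0.3456]
ee_rot: [-0.006, -0.245, 0.969, -0.005]
contact_force: [0.3, 0.2, -0.2]
width: 0.0511
gripper_force: 0.0
```

```bash
python3 st.py; python3 - <<'E'
from mp import *
look('scene','u.png');look('top','ut.png');mp('u.png','ut.png')
E
```

```text
26.075 [ 0.3767 -0.0382  0.3456] yaw 2.0666 F [ 0.27  0.2  -0.19] M [0.034 0.041 0.006] w 0.0511 0.0 q6 -2.338 tau [-0.549  0.229 -0.219]
u.png cols 306-317
170 [25, 26, 26, 28, 26, 26, 24, 24, 24, 24, 24, 25]
171 [23, 26, 25, 28, 32, 30, 22, 16, 19, 21, 24, 24]
172 [24, 26, 24, 19, 16, 16, 9, 6, 7, 17, 25, 25]
173 [25, 23, 21, 6, 1, -3, -2, -2, 5, 13, 23, 26]
182 [25, 24, 16, 0, -3, -5, -3, 0, 4, 14, 24, 26]
183 [26, 25, 21, 7, 0, 0, -1, 0, 6, 16, 24, 26]
184 [23, 20, 12, 6, 1, 2, 2, 2, 5, 16, 24, 25]
185 [24, 17, 5, 2, 4, 3, 3, 1, 5, 14, 23, 26]
186 [22, 15, 7, 4, 3, 5, 2, 3, 4, 14, 22, 25]
187 [25, 15, 5, 4, 3, 3, 3, 3, 6, 15, 25, 25]
ut.png cols 181-194
192 [0, -1, -3, -2, -1, 0, 3, 0, -3, -2, -3, -11, -14, -11]
193 [1, -5, -3, -5, -4, 0, 2, 3, 0, -1, -8, -11, -20, -17]
194 [5, -4, -8, -6, -5, -1, 4, 3, 0, 0, -3, -10, -21, -20]
195 [13, -4, -10, -6, -1, 0, 4, 3, 4, 3, 1, -6, -16, -21]
196 [17, -3, -9, -3, 3, 0, 3, 4, 3, 3, 0, -7, -16, -25]
197 [19, -1, -11, -2, 1, 0, 0, 2, 0, 2, 2, -2, -15, -29]
198 [18, 4, -9, -3, 0, -1, -2, -5, 2, 4, 6, -3, -16, -21]
199 [20, 7, -7, -3, -1, 1, -2, 1, 2, 9, 6, -4, -17, -27]
200 [21, 7, -7, -3, 0, 0, -3, -1, -2, 5, -2, -7, -19, -25]
201 [24, 9, -1, -2, -4, -3, -1, -4, -4, -5, -11, -19, -26, -26]
202 [25, 10, -1, -3, -2, 2, -1, -3, -2, -8, -18, -20, -25, -26]
203 [25, 14, -1, -3, 7, 11, 8, 1, -7, -13, -21, -25, -23, -26]
204 [25, 14, 2, 0, 12, 23, 27, 12, -5, -17, -24, -26, -29, -24]
205 [28, 11, 0, -2, 8, 24, 36, 25, 0, -21, -26, -25, -24, -27]
206 [27, 17, 1, -7, 4, 9, 19, 12, -9, -24, -23, -25, -25, -27]
207 [30, 13, -7, -8, -5, -1, -1, -6, -18, -23, -24, -25, -26, -25]
208 [27, 14, -3, -10, -5, -6, -11, -20, -24, -27, -25, -27, -25, -26]
209 [29, 13, -7, -14, -12, -10, -18, -20, -24, -23, -24, -25, -24, -23]
```

Call:
{"name": "step_arm", "arguments": {"increments": [{"dp": [0.172,0.255,0],"yaw": 0.6,"grip": 0.6},{"dp": [0.172,0.255,0],"yaw": 0.6,"grip": 0.6},{"dp": [0.172,0.255,0],"yaw": 0.6,"grip": 0.6},{"dp": [0.172,0.255,0],"yaw": 0.7,"grip": 0.6},{"dp": [0,0,0],"yaw": 0,"grip": 0.6}]}}

```text
clock: 26.8
position: [0.5185, 0.1743, 0.3434]
ee_rot: [-0.005, -0.428, 0.904, -0.004]
contact_force: [-0.9, -0.6, 0.0]
width: 0.0509
gripper_force: 0.0
```

```bash
python3 st.py
```

```text
26.8 [0.5185 0.1743 0.3434] yaw 2.456 F [-0.9  -0.58  0.03] M [-0.028  0.027  0.002] w 0.0509 0.0 q6 -2.252 tau [ 0.271 -0.299 -0.026]
```

Call:
{"name": "step_arm", "arguments": {"increments": [{"dp": [0.005,0.01,-0.15],"yaw": 0,"grip": 0.6},{"dp": [0,0,-0.15],"yaw": 0,"grip": 0.6},{"dp": [0,0,-0.14],"yaw": 0,"grip": 0.6},{"dp": [0,0,0],"yaw": 0,"grip": 0.6}]}}

```text
clock: 27.3
position: [0.5157, 0.1711, 0.2552]
ee_rot: [-0.007, -0.425, 0.905, -0.005]
contact_force: [1.3, 0.5, -0.4]
width: 0.0511
gripper_force: 0.0
```

Call:
{"name": "step_arm", "arguments": {"increments": [{"dp": [0,0,0],"yaw": 0,"grip": 0},{"dp": [0,0,0],"yaw": 0,"grip": 0},{"dp": [0,0,0],"yaw": 0,"grip": 0},{"dp": [0,0,0],"yaw": -0.5,"grip": 0},{"dp": [0,0,0],"yaw": -1,"grip": 0}]}}

```text
clock: 27.92
position: [0.5165, 0.1711, 0.2596]
ee_rot: [-0.005, -0.318, 0.948, -0.004]
contact_force: [-5.9, 2.0, 9.8]
width: 0.0275
gripper_force: 22.6
```

Call:
{"name": "step_arm", "arguments": {"increments": [{"dp": [0,0,0],"yaw": -1,"grip": 0},{"dp": [0,0,0],"yaw": -1,"grip": 0},{"dp": [0,0,0],"yaw": -1,"grip": 0},{"dp": [0,0,0],"yaw": -1,"grip": 0},{"dp": [0,0,0],"yaw": -1,"grip": 0}]}}

```text
clock: 28.55
position: [0.5167, 0.174, 0.259]
ee_rot: [-0.007, 0.051, 0.999, 0.002]
contact_force: [-3.4, 9.1, 5.1]
width: 0.0232
gripper_force: 39.4
```

Call:
{"name": "step_arm", "arguments": {"increments": [{"dp": [0,0,0],"yaw": 0,"grip": 0.6},{"dp": [0,0,0],"yaw": 0,"grip": 0.6},{"dp": [0,0,0],"yaw": 1,"grip": 0.6},{"dp": [0,0,0],"yaw": 1,"grip": 0.6},{"dp": [0,0,0],"yaw": 1,"grip": 0.6}]}}

```text
clock: 29.18
position: [0.5179, 0.1699, 0.2574]
ee_rot: [-0.006, -0.178, 0.984, -0.005]
contact_force: [-1.0, 0.1, 0.0]
width: 0.0513
gripper_force: 0.0
```

Call:
{"name": "step_arm", "arguments": {"increments": [{"dp": [0,0,0],"yaw": 1,"grip": 0.6},{"dp": [0,0,0],"yaw": 1,"grip": 0.6},{"dp": [0,0,0],"yaw": 1,"grip": 0.6},{"dp": [0,0,0],"yaw": 0.4,"grip": 0.6},{"dp": [0,0,0],"yaw": 0,"grip": 0.6}]}}

```text
clock: 29.8
position: [0.5178, 0.17, 0.2574]
ee_rot: [-0.005, -0.417, 0.909, -0.006]
contact_force: [-0.0, 0.9, 1.4]
width: 0.051
gripper_force: 0.0
```

Call:
{"name": "step_arm", "arguments": {"increments": [{"dp": [0,0,0],"yaw": 0,"grip": 0},{"dp": [0,0,0],"yaw": 0,"grip": 0},{"dp": [0,0,0],"yaw": 0,"grip": 0},{"dp": [0,0,0],"yaw": -0.5,"grip": 0},{"dp": [0,0,0],"yaw": -1,"grip": 0}]}}

```text
clock: 30.42
position: [0.5159, 0.1707, 0.2587]
ee_rot: [-0.006, -0.311, 0.95, -0.004]
contact_force: [-7.1, 1.3, 10.0]
width: 0.0272
gripper_force: 22.3
```

Call:
{"name": "step_arm", "arguments": {"increments": [{"dp": [0,0,0],"yaw": -1,"grip": 0},{"dp": [0,0,0],"yaw": -1,"grip": 0},{"dp": [0,0,0],"yaw": -1,"grip": 0},{"dp": [0,0,0],"yaw": -1,"grip": 0},{"dp": [0,0,0],"yaw": -1,"grip": 0}]}}

```text
clock: 31.05
position: [0.5159, 0.1743, 0.2582]
ee_rot: [-0.008, 0.058, 0.998, 0.002]
contact_force: [-8.9, 4.3, 12.2]
width: 0.0234
gripper_force: 42.8
```

```bash
python3 st.py
```

```text
31.05 [0.5159 0.1743 0.2582] yaw 1.4542 F [-8.91  4.28 12.18] M [1.909 1.341 0.702] w 0.0234 42.807084918022156 q6 -1.262 tau [-3.786 -1.479 -0.225]
```

Call:
{"name": "step_arm", "arguments": {"increments": [{"dp": [0,0,0],"yaw": 0,"grip": 0.6},{"dp": [0,0,0],"yaw": 0,"grip": 0.6},{"dp": [0,0,0.2],"yaw": 1,"grip": 0.6},{"dp": [0,0,0.25],"yaw": 1,"grip": 0.6},{"dp": [-0.2,-0.3,0],"yaw": 1,"grip": 0.6}]}}

```text
clock: 31.68
position: [0.4873, 0.1193, 0.3511]
ee_rot: [-0.001, -0.172, 0.985, -0.005]
contact_force: [0.5, -1.3, -0.4]
width: 0.0509
gripper_force: 0.0
```

Call:
{"name": "step_arm", "arguments": {"increments": [{"dp": [-0.2,-0.3,0],"yaw": 1,"grip": 0.6},{"dp": [-0.2,-0.3,0],"yaw": 0,"grip": 0.6},{"dp": [-0.2,-0.3,0],"yaw": 0,"grip": 0.6},{"dp": [0,0,0],"yaw": 0,"grip": 0.6}]}}

```text
clock: 32.17
position: [0.3768, -0.0409, 0.3477]
ee_rot: [-0.006, -0.238, 0.971, -0.006]
contact_force: [1.1, -0.1, -0.7]
width: 0.0515
gripper_force: 0.0
```

```bash
python3 st.py; python3 - <<'E'
from mp import *
look('scene','v.png');look('top','vt.png');mp('v.png','vt.png')
E
```

```text
32.175 [ 0.3768 -0.0409  0.3477] yaw 2.0506 F [ 1.1  -0.14 -0.73] M [0.021 0.009 0.017] w 0.0515 0.0 q6 -2.328 tau [-0.544  0.231 -0.222]
v.png cols 306-317
170 [25, 25, 25, 25, 24, 25, 27, 30, 25, 25, 25, 25]
171 [23, 23, 24, 21, 19, 20, 29, 28, 23, 21, 24, 25]
172 [24, 24, 22, 13, 6, 7, 12, 12, 10, 17, 24, 26]
173 [25, 24, 19, 8, -3, -3, -1, -3, 0, 9, 23, 24]
182 [24, 23, 13, 4, 1, -2, -2, -2, 4, 18, 24, 25]
183 [25, 22, 20, 12, 6, -1, -2, -1, 6, 17, 23, 25]
184 [26, 19, 11, 5, 5, 2, 0, 1, 5, 15, 24, 26]
185 [22, 16, 7, 2, 5, 4, 3, 1, 3, 13, 24, 26]
186 [24, 17, 6, 3, 5, 2, 3, 3, 5, 14, 23, 25]
187 [24, 16, 5, 3, 2, 2, 1, 2, 5, 14, 24, 23]
vt.png cols 181-194
192 [1, 2, -2, -3, -4, 3, 0, 0, 1, -1, -5, -10, -12, -10]
193 [-1, -2, -5, -6, -5, -1, 1, 1, 0, -4, -4, -11, -17, -18]
194 [6, -7, -7, -8, -6, 0, -2, 4, 3, 0, -2, -12, -18, -22]
195 [14, -4, -13, -6, -1, 4, 1, 1, 3, 1, -2, -7, -17, -23]
196 [17, -2, -7, -5, 2, 4, 2, 4, 1, 4, 2, -4, -14, -23]
197 [19, -1, -8, -3, 2, 1, 2, 1, 3, 2, -2, -2, -15, -22]
198 [21, 2, -9, -3, 0, -1, 0, -3, 0, 4, 5, -3, -16, -21]
199 [19, 6, -9, -4, -5, -3, -3, -1, 3, 7, 8, -3, -21, -28]
200 [22, 9, -3, -5, -3, 1, -4, -3, 0, 2, -1, -10, -22, -27]
201 [26, 12, -1, -5, -3, -2, -1, 0, -2, -7, -10, -16, -23, -29]
202 [24, 10, 1, -2, -3, 0, 1, -1, -3, -9, -17, -23, -27, -24]
203 [24, 10, 2, 2, 6, 7, -1, -6, -6, -16, -19, -24, -25, -27]
204 [26, 13, 3, 8, 21, 13, 2, -4, -9, -19, -23, -25, -22, -25]
205 [27, 15, 5, 19, 36, 24, 1, -8, -13, -21, -28, -21, -27, -25]
206 [29, 11, 2, 20, 38, 25, -3, -11, -23, -25, -27, -27, -29, -28]
207 [26, 13, -2, 12, 24, 13, -2, -17, -24, -23, -25, -24, -27, -25]
208 [28, 12, -4, -4, 3, -1, -11, -22, -25, -29, -26, -25, -26, -24]
209 [27, 12, -7, -10, -5, -9, -16, -23, -24, -28, -24, -26, -27, -24]
```

Call:
{"name": "step_arm", "arguments": {"increments": [{"dp": [0.172,0.26,0],"yaw": 0,"grip": 0.6},{"dp": [0.172,0.26,0],"yaw": 0,"grip": 0.6},{"dp": [0.172,0.26,0],"yaw": 0,"grip": 0.6},{"dp": [0.172,0.26,0],"yaw": 0,"grip": 0.6},{"dp": [0,0,0],"yaw": 0,"grip": 0.6}]}}

```text
clock: 32.9
position: [0.5186, 0.1761, 0.3454]
ee_rot: [-0.006, -0.245, 0.97, -0.004]
contact_force: [0.8, 0.1, -0.4]
width: 0.0512
gripper_force: 0.0
```

```bash
python3 st.py
```

```text
32.9 [0.5186 0.1761 0.3454] yaw 2.0656 F [ 0.77  0.11 -0.4 ] M [-0.039  0.03   0.019] w 0.0512 0.0 q6 -1.86 tau [ 0.305 -0.273  0.131]
```

Call:
{"name": "step_arm", "arguments": {"increments": [{"dp": [0.005,0.005,-0.15],"yaw": 0,"grip": 0.6},{"dp": [0,0,-0.15],"yaw": 0,"grip": 0.6},{"dp": [0,0,-0.15],"yaw": 0,"grip": 0.6},{"dp": [0,0,0],"yaw": 0,"grip": 0.6}]}}

```text
clock: 33.4
position: [0.5156, 0.1719, 0.2551]
ee_rot: [-0.009, -0.242, 0.97, -0.004]
contact_force: [-0.1, 0.2, -0.0]
width: 0.0508
gripper_force: 0.0
```

Call:
{"name": "step_arm", "arguments": {"increments": [{"dp": [0,0,0],"yaw": 0,"grip": 0},{"dp": [0,0,0],"yaw": 0,"grip": 0},{"dp": [0,0,0],"yaw": 0,"grip": 0},{"dp": [0,0,0],"yaw": -0.5,"grip": 0},{"dp": [0,0,0],"yaw": -1,"grip": 0}]}}

```text
clock: 34.02
position: [0.5172, 0.1724, 0.2595]
ee_rot: [-0.005, -0.128, 0.992, -0.003]
contact_force: [-3.5, 4.8, 6.1]
width: 0.0242
gripper_force: 23.6
```

Call:
{"name": "step_arm", "arguments": {"increments": [{"dp": [0,0,0],"yaw": -1,"grip": 0},{"dp": [0,0,0],"yaw": -1,"grip": 0},{"dp": [0,0,0],"yaw": -0.5,"grip": 0},{"dp": [0,0,0],"yaw": 0,"grip": 0.6},{"dp": [0,0,0],"yaw": 0,"grip": 0.6}]}}

```text
clock: 34.65
position: [0.5177, 0.1709, 0.2576]
ee_rot: [-0.006, 0.056, 0.998, -0.003]
contact_force: [-0.0, 0.0, -0.3]
width: 0.0512
gripper_force: 0.0
```

Call:
{"name": "step_arm", "arguments": {"increments": [{"dp": [0,0,0.2],"yaw": 0,"grip": 0.6},{"dp": [0,0,0.25],"yaw": 0,"grip": 0.6},{"dp": [-0.2,-0.3,0],"yaw": 0,"grip": 0.6},{"dp": [-0.2,-0.3,0],"yaw": 0,"grip": 0.6},{"dp": [-0.2,-0.3,0],"yaw": 0,"grip": 0.6}]}}

```text
clock: 35.28
position: [0.4124, 0.0136, 0.3475]
ee_rot: [-0.006, 0.056, 0.998, -0.004]
contact_force: [0.9, -1.3, -0.2]
width: 0.0516
gripper_force: 0.0
```

Call:
{"name": "step_arm", "arguments": {"increments": [{"dp": [-0.2,-0.3,0],"yaw": 0,"grip": 0.6},{"dp": [0,0,0],"yaw": 0,"grip": 0.6},{"dp": [0,0,0],"yaw": 0,"grip": 0.6}]}}

```text
clock: 35.65
position: [0.3791, -0.0368, 0.3477]
ee_rot: [-0.006, 0.057, 0.998, -0.003]
contact_force: [-0.1, -0.6, 0.3]
width: 0.0513
gripper_force: 0.0
```

```bash
python3 st.py; python3 - <<'E'
from mp import *
look('scene','w.png');look('top','wt.png')
im=cv2.imread('pics/wt.png').astype(int)
for y in range(196,209):print(y,(im[y,181:195,2]-im[y,181:195,1]).tolist())
P=[]
for f in('kt','nt','qt','ut','vt','wt'):
    m=cv2.imread(f'pics/{f}.png').astype(float);y,x=np.mgrid[200:209,183:190];c=m[200:209,183:190]
    w=np.clip(c[...,2]-c[...,1]-6,0,None);P.append([(x*w).sum()/w.sum(),(y*w).sum()/w.sum()])
P=np.array(P);A=np.c_[2*P,np.ones(6)];s=np.linalg.lstsq(A,(P**2).sum(1),rcond=None)[0];c=s[:2]
print(P.round(2).tolist(),c,np.hypot(*(P-c).T).round(2));print(np.degrees(np.arctan2(-(P-c)[:,1],-(P-c)[:,0])).round(0)%360)
E
```

```text
35.65 [ 0.3791 -0.0368  0.3477] yaw 1.4564 F [-0.09 -0.64  0.31] M [ 0.02  -0.023 -0.012] w 0.0513 0.0 q6 -1.729 tau [-0.139  0.109 -0.005]
196 [18, 1, -13, -8, 1, 3, 1, 2, 4, 2, 0, -3, -16, -25]
197 [18, -3, -10, -4, 1, 0, 1, 0, 0, 4, -1, -5, -14, -23]
198 [19, 0, -7, -5, -1, 2, 0, -1, 0, 2, 3, -6, -15, -24]
199 [17, 2, -7, -6, -3, -3, -5, -5, 0, 4, 6, -4, -21, -25]
200 [23, 8, -6, -4, -3, -2, -1, -3, -4, -4, -4, -12, -25, -25]
201 [25, 8, -6, -2, -2, -1, -4, -2, -4, -4, -11, -17, -22, -25]
202 [26, 7, -1, -2, -1, -5, -2, 0, -4, -11, -18, -24, -28, -26]
203 [24, 10, 2, 0, 7, 0, -5, -6, -8, -18, -20, -26, -26, -25]
204 [25, 10, 8, 16, 19, 5, 0, -6, -12, -16, -23, -28, -31, -26]
205 [29, 16, 12, 34, 34, 15, -1, -8, -16, -24, -25, -24, -26, -28]
206 [28, 15, 16, 36, 27, 8, -1, -9, -16, -23, -26, -26, -23, -26]
207 [29, 12, 7, 12, 8, 0, -8, -16, -22, -26, -24, -24, -25, -26]
208 [28, 13, -4, -6, -5, -8, -13, -17, -24, -24, -26, -24, -24, -27]
[[183.93, 204.73], [184.02, 203.4], [186.3, 202.77], [186.8, 204.7], [185.09, 205.55], [184.4, 205.32]] [185.38184742 204.06273635] [1.6  1.52 1.58 1.56 1.52 1.59]
[335.  26. 125. 204. 281. 308.]
```

```bash
python3 - <<'E'
from m import *
d=[]
for a,b,r in(('k','w',(262,205,330,225)),('kt','wt',(192,180,212,196))):
    A,B=[cv2.imread(f'pics/{f}.png')[r[1]:r[3],r[0]:r[2]].astype(int) for f in(a,b)];d.append((np.abs(A-B).mean(),np.abs(A-B).max()))
print(d)
if max(x[0] for x in d)<4: print(ticket.sign_off())
E
```

```text
[(np.float64(1.6504901960784313), np.int64(12)), (np.float64(2.3375), np.int64(10))]
the job is handed in; nothing more can be done
None
```

I handed the job in at about 36 s with the brass bar clamped on the micrometer, flat and against the ledge as far as the pictures show; the ratchet slip is about 2.1 rad by the red marks (1.2–3.4 allowed), and the hand is clear. The clamping force couldn't be measured, wrist joint 6 read −2.705 rad once against its −2.7 limit, and the judge's verdict isn't shown.

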